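Lay out the stacking kit of a washer and dryer

ROBOT

A 6-joint arm with a two-finger parallel gripper is mounted at the origin on the work surface. World frame = base frame: x ahead of the robot, y to its left, z up, the work surface at z = 0. Lengths are in m, angles in degrees, forces in N, time in s.
With the tool pointing down it reaches from about 0.35 to 0.875 m from the base axis. Payload 4.2 kg.
Tool frame: the origin (TCP) lies between the finger pads; the fingertips stand 14 mm ahead of it and the grasp point (between the pads) lies 5 mm behind it; z points along the fingers, y is the line along which they close (so a half turn about z gives the same grasp; the last joint's range is limited). The gripper opens to 87 mm and grips with 3 to 60 N. Pads are 19 mm wide; open, the fingers measure 117 mm over their backs; the gripper's body (75 mm by 190 mm) begins 51 mm behind the grasp point.
Start: joints at [-57.892, 22.042, 0.453, 0, -68.411, -14.817], TCP at [0.186, -0.597, 0.237] pointing down, gripper open.
Joint ranges: [-179.83, 179.83], [-69.29, 118.12], [-61.27, 80.66], [-181.25, 117.63], [-171.15, -9.14], [-177.46, 177.46]. Speed limits (degrees/s): [159.86, 159.86, 180, 180, 180, 180].

INTERFACE

Orientations are given as a 3x3 rotation matrix whose columns are the frame's x, y, z axes.
In Python, from station import * gives the robot as it stands. The module is installed in compiled form; this text tells all that it offers.
- The arm moves only by the tool play_rows, never from a script. Its argument "steps" is a list of rows, each an object of numbers: "ax", "ay", "az": the turn, a rotation vector about the tool's x, y, z in degrees; "dx", "dy", "dz": the shift along the tool's x, y, z in mm; "claw": the finger opening in mm, from 0 to 87. A call has 1 to 20 rows; each row shifts and turns the commanded pose from where the row before left it, along the tool's axes as they then stand; what a row does not reach is not made up. A row lasts 1/10 s, in which the tool goes at most 50 mm and 8.59 degrees, less where a joint would pass 70% of its speed; a pose out of reach is approached as far as the arm can. A call with a gripper value outside its range is refused whole. The fingers move at their own pace and stop on an object; the grip force is fixed at half the most. Time passes only in rows, so rows that do not move let the fingers close. It gives the time, the measured TCP pose, the force, the opening and the grip force at its end, in the units of the state.
- sense(): the state, without advancing time (a new reading comes with each control period).
- capture(name): name is "side" or "top" or "wrist"; returns a dict with "frame" (384x512x3 uint8, blue, green, red), "range_z" (384x512 float32, m along the optical axis (not along the pixel's ray), 0 where there is no reading), "fx", "fy", "cx", "cy" (pixels), "xyz" and "rotation" of the camera in the world. Camera axes: x right, y down, z forward; pixel columns grow to the right and rows downward; lengths in m; the calibration is good to about 2 mm. The wrist camera is an equidistant fisheye: a pixel r from the principal point sees the ray r / f radians off the axis. A picture is of the moment at which its call begins.
- finish_job(): hands the job in; it is judged then, once.
The state is a dict: "time_s": time; "joints": joint angles; "joint_velocities": joint speeds; "effort": joint torques, N m; "tcp_pos": TCP position; "ee_rot": TCP orientation; "wrist_force": force on the tool from outside, world axes, zero at the start; "moment": the same for the moment, N m; "gripper_width": opening from 0.0 (shut) to 1.0 (fully open); "gripper_force": force on a finger pad.
Only numpy, scipy, OpenCV 4.12 (cv2) and the standard library are available. Lean on these libraries where they do the work, as an engineer would, in place of code of your own. Each camera call takes 0.05 s, during which the arm holds its last target. There are 200 camera calls.

TASK

The parts of the washer-dryer stacking kit are piled up on the laundry counter: take the pile apart from the top and lay each part flat inside the tray of its own shape, none of them dropped or thrown down. When the metal bracket stands on its foot in its tray, with its upright heel at the end that has the tall stop, let go of it and then press straight down on it with about 10 N for half a second to feel that it does not rock. Leave the spanner and the softener jar alone.

Things in the scene. Friction and masses are not known exactly. Their poses are not given: they have to be found in the camera images.
- long_pad: Black rubber pad, a plain rectangular block 140 (x) x 66 (y) x 32 mm (z), 0.30 kg: the bottom of the pile, lying on the counter. Origin: centre of its underside. Either way round is right in its tray.
- square_spacer: White plastic square spacer 60 x 60 x 30 mm, 0.12 kg, lying on the long pad. Origin: centre of its underside.
- round_foot: Black plastic round foot, a plain upright cylinder 46 mm in diameter and 30 mm high, 0.08 kg, lying on the square spacer. Origin: centre of its underside.
- bracket: Cast aluminium angle bracket, 0.15 kg, on top of the pile. Origin: bottom of its heel; x along the foot, z up. In mm: foot x 0-80, y +-14, z 0-8; upright heel plate x 0-10, y +-14, to z 48; web 14 thick (y +-7), x 10-40, flat top at z 48 (press at x 25); then a rib sloping to the toe. Mass centre near x 28: pinch the web there, above the foot. In its tray x points as the tray's x.
- long_tray: Place of the long pad: grey plastic rectangular tray fixed to the counter, inside 158 (x) x 86 mm (y), floor 3 mm thick, with a lip all round 5 mm thick whose top is 8 mm above the counter. Origin: centre of its underside; x along its length.
- square_tray: Place of the square spacer: grey plastic square tray fixed to the counter, inside 78 x 78 mm, floor 3 mm, lip 5 mm thick and 8 mm high. Origin: centre of its underside.
- round_tray: Place of the round foot: grey plastic round tray fixed to the counter, inside diameter 64 mm, floor 3 mm, lip 5 mm thick and 8 mm high. Origin: centre of its underside.
- bracket_tray: Place of the bracket: grey narrow tray fixed to the counter, inside x -9 to 89 mm, y -23 to 23 mm, floor 3 mm, lip 5 mm thick and 8 mm high, but 22 mm high (the tall stop) at the heel end, x -9 to -14 mm. Origin: on its underside, where the bracket's origin belongs; x points from the tall stop along the tray.
- spanner: Steel spanner about 180 mm long lying loose on the counter beyond the work; leave it alone. Origin: underside near its middle; x along it.
- softener: Softener jar 70 mm in diameter and 130 mm high with a blue cap, standing loose on the counter at the robot's right; leave it alone. Origin: centre of its underside.
Not all that is in view belongs to the job. What is shaped like the bracket but red is not meant.

How it is judged:
By the outcome, as a careful person would: the job done as asked, in the order asked, and still so for the second after the job is handed in, with the robot touching nothing.
It also fails if it takes over 125 s, if anything falls off the work surface, if the arm or the gripper's body presses on something with over 40 N, if the wrist force passes 120 N, or if a joint passes its speed limit or range.

## Working session

There is one attempt and no reset: what is moved stays moved. The work goes in short steps, Python scripts to look and compute and a tool call to move; the robot and the scene stay as the last step left them, time stands still between calls to the robot, and variables do not carry over. Pictures are saved under pics/ and viewed, at most 14 in all, crops included, and the job is handed in when it is done.

Besides the shell and the picture viewer there is one more tool, called after ">>>" by a JSON object that holds its "method" and its "body". play_rows: Moves the arm, as the interface text tells. Its arguments: {"type":"object","properties":{"steps":{"type":"array"}},"required":["steps"]}

```bash
mkdir -p pics
python3 - <<'E'
from station import *
import cv2,numpy as np
s=sense();print(s['time_s'],s['tcp_pos'],s['ee_rot'],s['gripper_width'])
for n in ['top','side']:
    c=capture(n);cv2.imwrite(f'pics/{n}0.png',c['frame']);np.savez(f'{n}0.npz',**c)
    print(n,c['fx'],c['fy'],c['cx'],c['cy'],c['xyz'],c['rotation'],(c['range_z']>0).mean())
E
```

```text
0.0 [ 0.18563785 -0.59619213  0.23547632] [[-9.54840133e-01 -2.97119206e-01 -7.05778686e-04]
 [-2.97120037e-01  9.54837950e-01  2.04264429e-03]
 [ 6.69954243e-05  2.16009973e-03 -9.99997665e-01]] 1.0009769568535192
top 374.05161592455306 374.05161592455306 256.84713872664537 197.8470014808567 [ 0.38374479 -0.09353821  1.34009927] [[-0.01523736 -0.98489425  0.17248516]
 [-0.99988264  0.0152834  -0.00106118]
 [-0.00159101 -0.17248108 -0.98501155]] 0.9959309895833334
side 448.4105804255437 448.4105804255437 250.65786572688512 191.51810534531967 [0.09697155 0.53958907 1.05867055] [[-0.80299718 -0.45714342  0.38238126]
 [-0.59597199  0.61979064 -0.51056533]
 [-0.00359474 -0.63787104 -0.7701348 ]] 0.9960683186848959
```

View pics/top0.png

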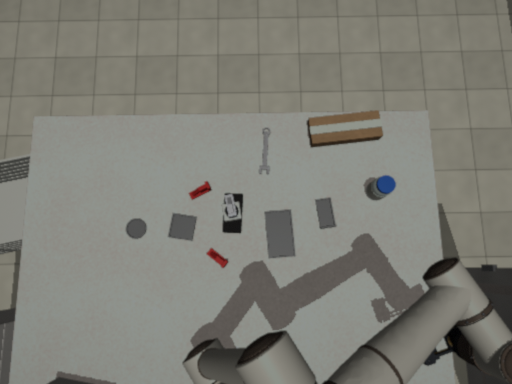

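View pics/side0.png

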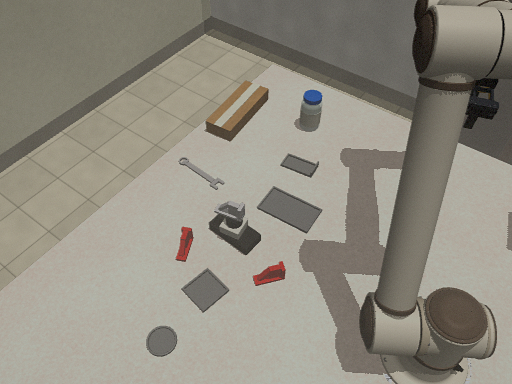

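The top view shows the pile at about (232,213), the round, square, long and bracket trays at (136,228), (182,227), (280,232) and (325,212), and red decoys at (200,190) and (217,258). The side view shows the same layout with the tall stop on the bracket tray near (317,165).

```bash
cat > h.py <<'E'
import numpy as np,cv2
def cloud(c,):
    v,u=np.mgrid[0:384,0:512]; z=c['range_z']
    x=(u-c['cx'])/c['fx'];y=(v-c['cy'])/c['fy']
    return np.stack([x*z,y*z,z],-1)@np.array(c['rotation']).T+c['xyz']
def plane(c,uv,h):
    uv=np.asarray(uv,float).reshape(-1,2)
    d=np.c_[(uv[:,0]-c['cx'])/c['fx'],(uv[:,1]-c['cy'])/c['fy'],np.ones(len(uv))]@np.array(c['rotation']).T
    o=np.array(c['xyz']);return o+d*((h-o[2])/d[:,2])[:,None]
def rect(c,cnt,h):
    P=plane(c,cnt,h)[:,:2].astype(np.float32);(a,b),(w,l),t=cv2.minAreaRect(P*1000)
    return np.round([a,b,w,l,t],1)
E
python3 - <<'E'
from h import *
for n in ['top','side']:
    c=np.load(n+'0.npz');P=cloud(c);f=c['frame'];g=cv2.cvtColor(f,6);hsv=cv2.cvtColor(f,40)
    m=((g>50)&(g<130)&(hsv[...,1]<60)&(P[...,2]<.03)&(P[...,2]>-.01)).astype(np.uint8)
    m=cv2.morphologyEx(m,cv2.MORPH_CLOSE,np.ones((3,3)))
    cs,_=cv2.findContours(m,0,2)
    print(n,'table z',np.median(P[...,2][(g>150)&(abs(P[...,2])<.03)]))
    for k in cs:
        if 100<cv2.contourArea(k)<6000: print(cv2.contourArea(k),rect(c,k,.007),k.mean((0,1)).round())
    r=((hsv[...,1]>150)&((hsv[...,0]<10)|(hsv[...,0]>170))).astype(np.uint8)
    for k in cv2.findContours(r,0,2)[0]:
        if cv2.contourArea(k)>30: print('red',rect(c,k,.02),k.mean((0,1)))
    cv2.imwrite(f'pics/c{n}.png',cv2.resize(f[175:275,110:350] if n=='top' else f[140:300,160:360],None,fx=3.3 if n=='top' else 3.7,fy=3.3 if n=='top' else 3.7,interpolation=2))
c=np.load('top0.npz');P=cloud(c)
z=(P[186:240:3,216:250:2,2]*1000).round().astype(int)
print(z)
E
```

```text
top table z nan
290.0 [ 13.1 486.6 207.8  28.   81.9] [ 78. 377.]
337.0 [514.8 338.   72.8  73.7  45.8] [135. 227.]
616.5 [517.8 173.5  93.1  92.6  80.3] [182. 227.]
1262.0 [ 488.8 -172.9  171.3   99.4    4.3] [279. 233.]
482.5 [ 558.6 -339.   112.6   62.     8.4] [326. 214.]
241.5 [ 795.5 -126.1   37.2  181.3   87.3] [265. 152.]
red [407.1  46.6  72.6  24.5  49.4] [218.31818182 258.31818182]
red [643.  109.3  29.5  74.7  34.7] [199.43589744 191.        ]
side table z 0.0006691505696062583
709.5 [515.7 340.2  72.3  72.9  85.1] [160. 342.]
1062.0 [519.1 176.2  89.3  91.2  79.8] [201. 293.]
301.5 [557.7  13.8 154.6  77.4  23.4] [235. 241.]
137.5 [ -53.7 -479.    12.9  138.8   16.3] [508. 236.]
1498.5 [ 489.4 -172.6  169.   101.9    3.9] [292. 209.]
460.0 [ 561.5 -344.2  109.    76.6    8.6] [299. 165.]
134.0 [ 645.2 -509.1   82.    56.3   14.2] [304. 125.]
211.5 [2192.8 -400.5  175.7   97.3   89.7] [14.  6.]
red [404.4  46.8  92.2  42.9  63.1] [268.5942029  274.24637681]
red [638.2 120.9  28.1  66.1  30.3] [183.58064516 249.14516129]
red [670.5  78.4  23.1  37.2  36.9] [184.5        23
[... 606 characters left out ...]
 95 139 141  99  91  59  30  -1  -5  -3  -1]
 [ -4  -8  -2  -2  65  89 143 142 142 141  95  60  59  -4  -1  -7  -2]
 [  0   1   3  -3  57  65 137 130 119 104  94  63  58   1   1   0   5]
 [  2  -1   0  -3  58  59  60  66  57  48  39  31  32  -3   4  -3  -3]
 [ -3  -1  -1  29  32  32  30  29  33  30  30  34  28  -5   2  -4  -5]
 [ -5   0   2  28  30  35  35  31  25  29  36  34  24   1   1  -3  -6]
 [ -3  -2  -4  29  34  35  29  27  32  30  33  32  30  -6   4   1  -6]
 [ -1   2  -2  27  31  28  30  31  33  27  33  33  34   0   0  -4   1]
 [ -2   0  -1  -8  -1  -4   1  -4   1  -2  -4  -6   2  -2   2  -1  -1]
 [  2   0  -2  -2   2   0   1   0   2  -2   1  -1  -1  -3   3   2   3]]
  return _methods._mean(a, axis=axis, dtype=dtype,
  ret = ret.dtype.type(ret / rcount)
```

View pics/ctop.png

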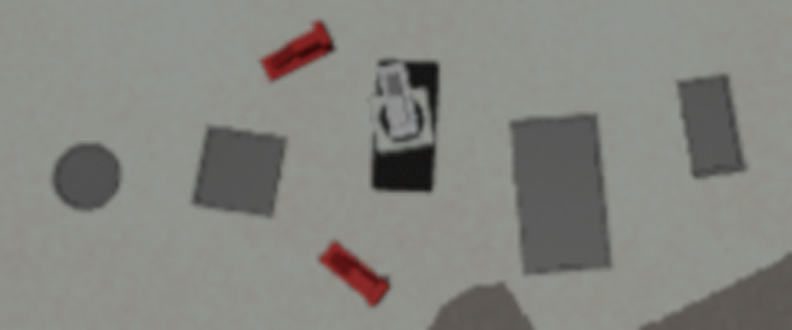

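View pics/cside.png

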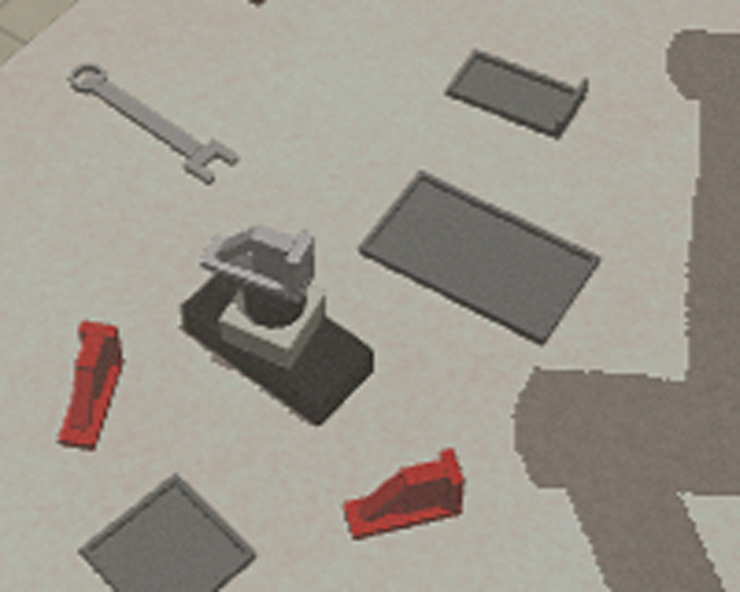

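The crops confirm it: the bracket's heel faces the robot, its toe points to +x with a small + yaw, and the tray's tall stop is at −x, on yaw ≈ +8.5°. I'll go above the pile for a closer look.

>>> {"method": "play_rows", "body": {"steps": [{"dz": -20}, {"dx": -25, "dy": 25, "dz": -15}, {"dx": -25, "dy": 25, "dz": -15}, {"dx": -25, "dy": 25, "dz": -15}, {"dx": -25, "dy": 25, "dz": -15}, {"dx": -25, "dy": 25, "dz": -15}, {"dx": -25, "dy": 25, "dz": -15}, {"dx": -25, "dy": 25, "dz": -15}, {"dx": -25, "dy": 25, "dz": -15}, {"dx": -25, "dy": 25}, {"dx": -25, "dy": 25}, {"dx": -25, "dy": 25}, {"dx": -25, "dy": 25}, {"dx": -25, "dy": 25}, {"dx": -25, "dy": 25}, {"dx": -25, "dy": 25}, {"dx": -25, "dy": 25}, {"dx": -25, "dy": 25}, {"dx": -25, "dy": 25}, {}]}}

```text
invalid input at $.steps[0]: expected keys ax, ay, az, dx, dy, dz, claw
```

Run:
```python
from station import *
import cv2,numpy as np
s=sense();print(s['time_s'],s['tcp_pos'],s['ee_rot'].round(4) if hasattr(s['ee_rot'],'round') else s['ee_rot'],s['joints'],s['wrist_force'])
c=capture('wrist');cv2.imwrite('pics/w1.png',c['frame']);np.savez('w1.npz',**c)
print(c['fx'],c['fy'],c['cx'],c['cy'],c['xyz'],c['rotation'],(c['range_z']>0).mean())
```

```text
0.1 [ 0.18562946 -0.59625472  0.23555225] [[-9.548e-01 -2.971e-01 -7.000e-04]
 [-2.971e-01  9.548e-01  1.900e-03]
 [ 1.000e-04  2.000e-03 -1.000e+00]] [-5.78911586e+01  2.20878420e+01  3.86537621e-01 -2.29023283e-02
 -6.84123098e+01 -1.48157125e+01] [-0.61818117 -0.36679812 -0.32547638]
297.3186396354542 297.3186396354542 255.19950772711363 189.42390917792952 [ 0.11141335 -0.61867383  0.38407499] [[-0.29769233  0.91578852  0.26964913]
 [ 0.95466011  0.28502811  0.08592471]
 [ 0.00183128  0.2830024  -0.95911745]] 0.9931589762369791
```

View pics/w1.png

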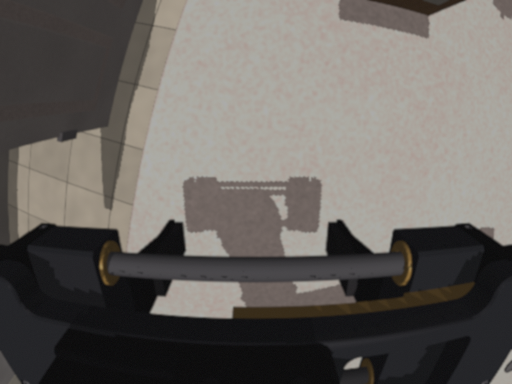

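That picture shows only bare counter and the fingers (tips near (180,225) and (335,225)), since the move was refused. I'll resend it with all keys.

>>> {"method": "play_rows", "body": {"steps": [{"ax": 0, "ay": 0, "az": 0, "dx": -10, "dy": 10, "dz": -20, "claw": 87}, {"ax": 0, "ay": 0, "az": 0, "dx": -25, "dy": 25, "dz": -15, "claw": 87}, {"ax": 0, "ay": 0, "az": 0, "dx": -25, "dy": 25, "dz": -15, "claw": 87}, {"ax": 0, "ay": 0, "az": 0, "dx": -25, "dy": 25, "dz": -15, "claw": 87}, {"ax": 0, "ay": 0, "az": 0, "dx": -25, "dy": 25, "dz": -15, "claw": 87}, {"ax": 0, "ay": 0, "az": 0, "dx": -25, "dy": 25, "dz": -15, "claw": 87}, {"ax": 0, "ay": 0, "az": 0, "dx": -25, "dy": 25, "dz": -15, "claw": 87}, {"ax": 0, "ay": 0, "az": 0, "dx": -25, "dy": 25, "dz": 0, "claw": 87}, {"ax": 0, "ay": 0, "az": 0, "dx": -25, "dy": 25, "dz": 0, "claw": 87}, {"ax": 0, "ay": 0, "az": 0, "dx": -25, "dy": 25, "dz": 0, "claw": 87}, {"ax": 0, "ay": 0, "az": 0, "dx": -25, "dy": 25, "dz": 0, "claw": 87}, {"ax": 0, "ay": 0, "az": 0, "dx": -25, "dy": 25, "dz": 0, "claw": 87}, {"ax": 0, "ay": 0, "az": 0, "dx": -25, "dy": 25, "dz": 0, "claw": 87}, {"ax": 0, "ay": 0, "az": 0, "dx": -25, "dy": 25, "dz": 0, "claw": 87}, {"ax": 0, "ay": 0, "az": 0, "dx": -25, "dy": 25, "dz": 0, "claw": 87}, {"ax": 0, "ay": 0, "az": 0, "dx": -25, "dy": 25, "dz": 0, "claw": 87}, {"ax": 0, "ay": 0, "az": 0, "dx": -25, "dy": 25, "dz": 0, "claw": 87}, {"ax": 0, "ay": 0, "az": 0, "dx": -25, "dy": 25, "dz": 0, "claw": 87}, {"ax": 0, "ay": 0, "az": 0, "dx": -15, "dy": 15, "dz": 0, "claw": 87}, {"ax": 0, "ay": 0, "az": 0, "dx": 0, "dy": 0, "dz": 0, "claw": 87}]}}

```text
time_s: 2.15
tcp_pos: [0.4825, -0.0314, 0.3457]
ee_rot: [[-0.954, -0.3, -0.001], [-0.3, 0.954, 0.0], [0.001, 0.0, -1.0]]
wrist_force: [0.1, 1.1, 0.3]
gripper_width: 1.001
gripper_force: 0.0
```

Run:
```python
from station import *
import cv2,numpy as np
s=sense();print(s['time_s'],s['tcp_pos'],np.round(s['ee_rot'],4),s['joints'],s['wrist_force'])
c=capture('wrist');cv2.imwrite('pics/w2.png',c['frame']);np.savez('w2.npz',**c)
print(c['xyz'],c['rotation'])
```

```text
2.15 [ 0.48246643 -0.03136362  0.3457248 ] [[-9.539e-01 -3.002e-01 -1.300e-03]
 [-3.002e-01  9.539e-01  1.000e-04]
 [ 1.200e-03  5.000e-04 -1.000e+00]] [ 1.55652908e+01  4.43668182e+00 -7.26576245e+00 -2.46736962e-02
 -7.83684004e+01 -8.80909945e+01] [0.0543743  1.09854064 0.29659963]
[ 0.40839982 -0.05375104  0.49432524] [[-3.00789800e-01  9.15026546e-01  2.68797167e-01]
 [ 9.53690402e-01  2.88496078e-01  8.51153906e-02]
 [ 3.35913354e-04  2.81951120e-01 -9.59428712e-01]]
```

View pics/w2.png

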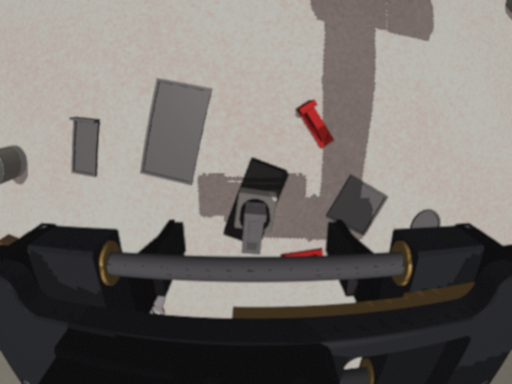

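The wrist view shows the bracket's heel at (254,203) and toe at (252,250), on the spacer and pad (258,195). The long tray is at (177,131), the bracket tray at (86,147), the square tray at (356,205) and the round tray at (425,220).

```bash
cat >> h.py <<'E'
def wray(c,uv):
    uv=np.asarray(uv,float).reshape(-1,2);d=uv-[c['cx'],c['cy']];r=np.hypot(*d.T);t=r/c['fx']
    k=np.where(r>0,np.sin(t)/np.maximum(r,1e-9),0)
    return np.c_[d*k[:,None],np.cos(t)]
def wcloud(c):
    v,u=np.mgrid[0:384,0:512];d=wray(c,np.c_[u.ravel(),v.ravel()]);d=d/d[:,2:]
    return ((d*c['range_z'].reshape(-1,1))@np.array(c['rotation']).T+c['xyz']).reshape(384,512,3)
def wplane(c,uv,h):
    d=wray(c,uv)@np.array(c['rotation']).T;o=np.array(c['xyz']);return o+d*((h-o[2])/d[:,2])[:,None]
def box(p):
    (a,b),(w,l),t=cv2.minAreaRect((p[:,:2]*1000).astype(np.float32));return np.round([a,b,w,l,t],1)
E
python3 - <<'E'
from h import *
for n,fn in [('w2',wcloud),('top0',cloud),('side0',cloud)]:
    c=np.load(n+'.npz');P=fn(c);Z=P[...,2]
    roi=(P[...,0]>.45)&(P[...,0]<.7)&(P[...,1]>-.05)&(P[...,1]<.1)
    print(n,'table',np.median(Z[(abs(Z)<.01)]))
    for lo,hi in [(.125,.155),(.094,.155),(.05,.07),(.02,.042)]:
        m=(roi&(Z>lo)&(Z<hi)).astype(np.uint8)
        p=P[m>0]
        print(lo,len(p),box(p),np.median(p,0).round(4))
    p=P[roi&(Z>.094)&(Z<.155)];q=(p[:,:2]-p[:,:2].mean(0));e=np.linalg.svd(q,full_matrices=False)[2][0];print('pca',p[:,:2].mean(0),np.degrees(np.arctan2(e[1],e[0]))%180)
c=np.load('w2.npz');f=c['frame'];g=cv2.cvtColor(f,6);hsv=cv2.cvtColor(f,40);P=wcloud(c)
m=((g>50)&(g<130)&(hsv[...,1]<60)&(P[...,2]<.03)&(P[...,2]>-.01)).astype(np.uint8)
for k in cv2.findContours(m,0,1)[0]:
    if 100<cv2.contourArea(k)<6000: print(cv2.contourArea(k),box(wplane(c,k,.007)),k.mean((0,1)).round())
E
```

```text
w2 table 0.00045877716420439363
0.125 510 [562.1  -3.9  53.7  27.5  19.3] [ 0.5498 -0.008   0.1402]
0.094 1027 [576.5  -0.6  80.7  35.4  13. ] [ 0.5621 -0.0074  0.1242]
0.05 645 [564.8  -4.   59.9  60.2   9.4] [ 0.5456 -0.0088  0.0622]
0.02 1546 [563.6  -5.4  66.3 139.7  86.2] [ 0.5228 -0.0136  0.0323]
pca [ 0.56593024 -0.00659139] 11.686228257414225
top0 table -0.0010932045239469002
0.125 86 [562.5 -11.4  50.7  26.    4.6] [ 0.5555 -0.0073  0.1379]
0.094 202 [577.8  -6.3  81.1  32.7  11.3] [ 0.5732 -0.007   0.1113]
0.05 140 [605.4  23.3 173.1  75.2  34.1] [ 0.5564 -0.0032  0.0598]
0.02 377 [578.6  31.7 143.1 164.8  86.7] [ 0.5285 -0.0135  0.0304]
pca [ 0.57391091 -0.00597207] 12.211812672627957
side0 table 0.0007663534878189493
0.125 166 [564.   -7.8  53.9  30.5  10.2] [ 0.5561 -0.0056  0.1385]
0.094 432 [576.6  -1.3  82.   36.3  12.4] [ 0.5651 -0.0013  0.1155]
0.05 257 [600.9  33.6 177.7  56.3  34.9] [0.552  0.0145 0.062 ]
0.02 647 [590.3  15.  215.3 105.   25.3] [0.5317 0.0072 0.0323]
pca [ 0.56772925 -0.00250524] 12.073741210092408
375.5 [498.6 333.3  37.7  74.1  17.5] [425. 220.]
303.0 [ 644.3 -509.6   82.2   55.9   15.2] [ 19. 163.]
1417.5 [ 561.3 -337.2  110.1   66.5   12.3] [ 85. 145.]
5156.0 [ 490.  -171.5  166.4   96.9    3.6] [175. 130.]
```

```bash
cat >> h.py <<'E'
def go(x,y,z,phi):
    """mm; phi = yaw of tool y axis (mod 180). Turn az first, then shifts."""
    from station import sense
    s=sense();R=np.array(s['ee_rot']);p=np.array(s['tcp_pos'])*1000
    cur=np.degrees(np.arctan2(R[1,1],R[0,1]));d=(phi-cur+90)%180-90;n=np.radians(cur+d)
    w=np.array([x,y])-p[:2];Y=np.array([np.cos(n),np.sin(n)]);X=np.array([-Y[1],Y[0]])
    X=X if X@R[:2,0]>0 else -X
    print('az %.1f dx %.1f dy %.1f dz %.1f'%(-d,w@X,w@Y,p[2]-z),'| t %.1f tcp %s w %.1f F %s g %.1f phi %.1f j6 %.0f'%(s['time_s'],p.round(1),s['gripper_width']*87,np.round(s['wrist_force'],1),s['gripper_force'],cur,s['joints'][5]))
E
python3 -c "
from h import *
go(564,-5,121,102)"
```

```text
az 5.4 dx -86.1 dy 9.7 dz 224.9 | t 2.2 tcp [481.8 -32.4 345.9] w 87.0 F [ 0.5  0.4 -0.3] g 0.0 phi 107.4 j6 -88
```

>>> {"method": "play_rows", "body": {"steps": [{"ax": 0, "ay": 0, "az": 5.4, "dx": 0, "dy": 0, "dz": 5, "claw": 87}, {"ax": 0, "ay": 0, "az": 0, "dx": -20, "dy": 2, "dz": 20, "claw": 87}, {"ax": 0, "ay": 0, "az": 0, "dx": -25, "dy": 3, "dz": 20, "claw": 87}, {"ax": 0, "ay": 0, "az": 0, "dx": -25, "dy": 3, "dz": 20, "claw": 87}, {"ax": 0, "ay": 0, "az": 0, "dx": -16, "dy": 2, "dz": 20, "claw": 87}, {"ax": 0, "ay": 0, "az": 0, "dx": 0, "dy": 0, "dz": 20, "claw": 87}, {"ax": 0, "ay": 0, "az": 0, "dx": 0, "dy": 0, "dz": 20, "claw": 87}, {"ax": 0, "ay": 0, "az": 0, "dx": 0, "dy": 0, "dz": 20, "claw": 87}, {"ax": 0, "ay": 0, "az": 0, "dx": 0, "dy": 0, "dz": 10, "claw": 87}, {"ax": 0, "ay": 0, "az": 0, "dx": 0, "dy": 0, "dz": 0, "claw": 87}, {"ax": 0, "ay": 0, "az": 0, "dx": 0, "dy": 0, "dz": 0, "claw": 87}]}}

```text
time_s: 3.3
tcp_pos: [0.5642, -0.0063, 0.1924]
ee_rot: [[-0.979, -0.206, 0.001], [-0.206, 0.979, -0.0], [-0.001, -0.0, -1.0]]
wrist_force: [-0.3, 0.4, 0.4]
gripper_width: 1.0
gripper_force: 0.0
```

Run:
```python
from h import *
from station import capture
go(564,-5,121,102)
c=capture('wrist');np.savez('w3.npz',**c);f=c['frame'];cv2.imwrite('pics/w3.png',f)
P=wcloud(c);Z=P[...,2];roi=(P[...,0]>.5)&(P[...,0]<.64)&(P[...,1]>-.04)&(P[...,1]<.04)
for lo,hi in [(.132,.148),(.094,.148)]:
    p=P[roi&(Z>lo)&(Z<hi)];print(len(p),box(p),np.median(p,0))
# local slices
a=np.radians(12);p=P[roi&(Z>.094)&(Z<.148)];q=p[:,:2]*1000-[564,-5];l=np.c_[q@[np.cos(a),np.sin(a)],q@[-np.sin(a),np.cos(a)]]
for x in range(-30,60,6):
    s=(l[:,0]>x)&(l[:,0]<x+6)
    if s.sum()>3: print(x,s.sum(),np.percentile(l[s,1],[3,97]).round(1),[np.percentile(l[s&(p[:,2]>z0),1],[3,97]).round(1) for z0 in [.132] if (s&(p[:,2]>z0)).sum()>3])
```

```text
az -0.1 dx -0.1 dy 1.3 dz 71.4 | t 3.3 tcp [564.2  -6.3 192.4] w 87.0 F [-0.3  0.4  0.4] g 0.0 phi 101.9 j6 -94
1449 [561.5  -7.7  47.6  27.7  11.8] [ 0.55158701 -0.00821496  0.14026348]
2919 [576.7  -1.8  80.6  33.4  13.4] [ 0.56306517 -0.00682087  0.13124421]
-30 626 [-14.8  11. ] [array([-14.7,  10.9])]
-24 323 [-14.5  10.8] [array([-14.5,  10.8])]
-18 188 [-12.7   9.7] [array([-12.7,   9.7])]
-12 150 [-8.3  4.5] [array([-8.3,  4.5])]
-6 222 [-14.1  11.4] [array([-8.4,  4.5])]
0 231 [-14.2  11.4] [array([-8.5,  4.6])]
6 233 [-15.1  10.7] [array([-8.6,  4.6])]
12 164 [-15.3  11.5] [array([-8.4,  4.6])]
18 135 [-15.4  11.6] [array([-8.2,  4.2])]
24 135 [-15.5  11.7] []
30 120 [-14.9  11.8] []
36 122 [-14.9  11.9] []
42 126 [-15.  12.] []
48 144 [-14.9  11.2] []
```

View pics/w3.png

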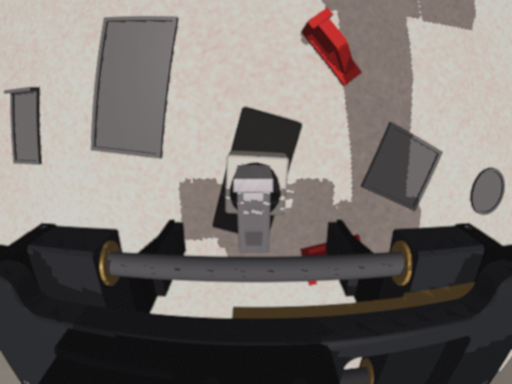

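The wrist picture shows the bracket midway between the fingers (web at (254,200)), with the axis about 0.5 mm off. So I'll go straight down and close.

>>> {"method": "play_rows", "body": {"steps": [{"ax": 0, "ay": 0, "az": 0, "dx": 0, "dy": -0.5, "dz": 15, "claw": 87}, {"ax": 0, "ay": 0, "az": 0, "dx": 0, "dy": 0, "dz": 15, "claw": 87}, {"ax": 0, "ay": 0, "az": 0, "dx": 0, "dy": 0, "dz": 15, "claw": 60}, {"ax": 0, "ay": 0, "az": 0, "dx": 0, "dy": 0, "dz": 13, "claw": 60}, {"ax": 0, "ay": 0, "az": 0, "dx": 0, "dy": 0, "dz": 8, "claw": 40}, {"ax": 0, "ay": 0, "az": 0, "dx": 0, "dy": 0, "dz": 5, "claw": 40}, {"ax": 0, "ay": 0, "az": 0, "dx": 0, "dy": 0, "dz": 0, "claw": 30}, {"ax": 0, "ay": 0, "az": 0, "dx": 0, "dy": 0, "dz": 0, "claw": 24}, {"ax": 0, "ay": 0, "az": 0, "dx": 0, "dy": 0, "dz": 0, "claw": 20}, {"ax": 0, "ay": 0, "az": 0, "dx": 0, "dy": 0, "dz": 0, "claw": 16}, {"ax": 0, "ay": 0, "az": 0, "dx": 0, "dy": 0, "dz": 0, "claw": 14}, {"ax": 0, "ay": 0, "az": 0, "dx": 0, "dy": 0, "dz": 0, "claw": 10}, {"ax": 0, "ay": 0, "az": 0, "dx": 0, "dy": 0, "dz": 0, "claw": 5}, {"ax": 0, "ay": 0, "az": 0, "dx": 0, "dy": 0, "dz": 0, "claw": 0}, {"ax": 0, "ay": 0, "az": 0, "dx": 0, "dy": 0, "dz": 0, "claw": 0}, {"ax": 0, "ay": 0, "az": 0, "dx": 0, "dy": 0, "dz": 0, "claw": 0}]}}

```text
time_s: 4.95
tcp_pos: [0.564, -0.0064, 0.1207]
ee_rot: [[-0.979, -0.206, 0.0], [-0.206, 0.979, -0.0], [-0.0, -0.0, -1.0]]
wrist_force: [0.8, -1.0, 1.7]
gripper_width: 0.16
gripper_force: 30.0
```

>>> {"method": "play_rows", "body": {"steps": [{"ax": 0, "ay": 0, "az": 0, "dx": 0, "dy": 0, "dz": -3, "claw": 0}, {"ax": 0, "ay": 0, "az": 0, "dx": 0, "dy": 0, "dz": -10, "claw": 0}, {"ax": 0, "ay": 0, "az": 0, "dx": 0, "dy": 0, "dz": -20, "claw": 0}, {"ax": 0, "ay": 0, "az": 0, "dx": 0, "dy": 0, "dz": -20, "claw": 0}, {"ax": 0, "ay": 0, "az": 0, "dx": 0, "dy": 0, "dz": -20, "claw": 0}, {"ax": 0, "ay": 0, "az": 1.5, "dx": 0, "dy": -10, "dz": -5, "claw": 0}, {"ax": 0, "ay": 0, "az": 2, "dx": 0, "dy": -20, "dz": 0, "claw": 0}, {"ax": 0, "ay": 0, "az": 0, "dx": 4, "dy": -25, "dz": 0, "claw": 0}, {"ax": 0, "ay": 0, "az": 0, "dx": 7, "dy": -25, "dz": 0, "claw": 0}, {"ax": 0, "ay": 0, "az": 0, "dx": 7, "dy": -25, "dz": 0, "claw": 0}, {"ax": 0, "ay": 0, "az": 0, "dx": 7, "dy": -25, "dz": 0, "claw": 0}, {"ax": 0, "ay": 0, "az": 0, "dx": 7, "dy": -25, "dz": 0, "claw": 0}, {"ax": 0, "ay": 0, "az": 0, "dx": 7, "dy": -25, "dz": 0, "claw": 0}, {"ax": 0, "ay": 0, "az": 0, "dx": 7, "dy": -25, "dz": 0, "claw": 0}, {"ax": 0, "ay": 0, "az": 0, "dx": 7, "dy": -25, "dz": 0, "claw": 0}, {"ax": 0, "ay": 0, "az": 0, "dx": 6, "dy": -25, "dz": 0, "claw": 0}, {"ax": 0, "ay": 0, "az": 0, "dx": 0, "dy": -25, "dz": 0, "claw": 0}, {"ax": 0, "ay": 0, "az": 0, "dx": 0, "dy": -15, "dz": 0, "claw": 0}, {"ax": 0, "ay": 0, "az": 0, "dx": 0, "dy": 0, "dz": 0, "claw": 0}, {"ax": 0, "ay": 0, "az": 0, "dx": 0, "dy": 0, "dz": 0, "claw": 0}]}}

```text
time_s: 6.95
tcp_pos: [0.5495, -0.3064, 0.1978]
ee_rot: [[-0.989, -0.145, -0.001], [-0.145, 0.989, 0.001], [0.001, 0.001, -1.0]]
wrist_force: [0.4, 0.8, -2.0]
gripper_width: 0.158
gripper_force: 30.0
```

Run:
```python
from h import *
from station import capture
go(546,-342,32,98.5)
c=capture('wrist');np.savez('w4.npz',**c);f=c['frame'];cv2.imwrite('pics/w4.png',f)
t=capture('top');np.savez('t4.npz',**t)
P=cloud(t)
for n,F in [('w4',wcloud),('t4',cloud)]:
    k=np.load(n+'.npz');P=F(k);Z=P[...,2];g=cv2.cvtColor(k['frame'],6)
    roi=(P[...,0]>.49)&(P[...,0]<.66)&(P[...,1]>-.40)&(P[...,1]<-.28)
    m=(roi&(g>40)&(g<135)&(Z<.03)&(Z>-.01)).astype(np.uint8)
    p=P[m>0]; print(n,m.sum(),box(p))
    p=P[roi&(Z>.145)&(Z<.165)];print('foot?',len(p),len(p)>3 and box(p))
    p=P[roi&(Z>.01)&(Z<.035)];print('stop',len(p),np.median(p,0) if len(p) else 0)
# pile
t=np.load('t4.npz');P=cloud(t);Z=P[...,2];roi=(P[...,0]>.48)&(P[...,0]<.66)&(P[...,1]>-.06)&(P[...,1]<.06)
for lo,hi in [(.08,.1),(.05,.1),(.02,.1)]:
    p=P[roi&(Z>lo)&(Z<hi)];print(lo,len(p),box(p),cv2.minEnclosingCircle((p[:,:2]*1000).astype(np.float32)))
```

```text
az -0.2 dx 8.7 dy -34.7 dz 165.8 | t 7.0 tcp [ 549.5 -306.4  197.8] w 13.8 F [ 0.4  0.8 -2. ] g 30.0 phi 98.3 j6 -67
w4 5052 [ 576.1 -335.9  102.8  147.7   75.2]
foot? 0 False
stop 301 [ 0.50987793 -0.34465612  0.02217675]
t4 288 [ 548.  -323.   131.4   79.5   57.8]
foot? 0 False
stop 29 [ 0.50977335 -0.34165813  0.0194788 ]
0.08 142 [564.   -7.1  44.9  40.8   0.8] ((563.61767578125, -6.790194511413574), 22.886499404907227)
0.05 301 [565.7  -4.7  61.6  59.7   9. ] ((564.8446655273438, -3.5096988677978516), 39.838287353515625)
0.02 739 [563.9  -5.7  66.4 139.6  86.4] ((563.8651733398438, -5.690138339996338), 75.10169219970703)
```

View pics/w4.png

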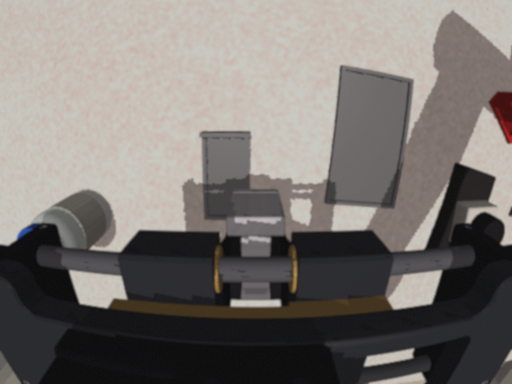

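The wrist picture shows the bracket held straight between the fingers (260,215). The tray with its tall stop is at (228,135), nearest the robot, and the jar at (85,220) is clear of the gripper. Next I'll refine the tray pose from the stop and the tray edges.

Run:
```python
from h import *
for n,F,W in [('w4',wcloud,wplane),('w3',wcloud,wplane)]:
    k=np.load(n+'.npz');P=F(k);Z=P[...,2]
    roi=(P[...,0]>.49)&(P[...,0]<.54)&(P[...,1]>-.40)&(P[...,1]<-.28)
    p=P[roi&(Z>.012)&(Z<.03)];print(n,'stop',len(p),box(p))
    roi=(P[...,0]>.49)&(P[...,0]<.66)&(P[...,1]>-.40)&(P[...,1]<-.28)
    g=cv2.cvtColor(k['frame'],6)
    for x in (.525,.54,.555,.57,.585,.60):
        s=roi&(abs(P[...,0]-x)<.004)&(Z>.0055)&(Z<.011);y=P[...,1][s]
        if len(y)>3: print(x,len(y),np.percentile(y,[5,95]).round(4), np.histogram(y,bins=np.arange(-.385,-.295,.006))[0])
```

```text
w4 stop 285 [ 510.1 -345.4    5.4   56.3    6.7]
0.525 64 [-0.3708 -0.316 ] [ 0  0 27  7  1  0  0  0  0  0  7 22  0  0  0]
0.54 53 [-0.3692 -0.3137] [ 0  0 15 11  0  0  0  0  0  0  0 27  0  0  0]
0.555 61 [-0.3676 -0.3118] [ 0  0  7 27  0  0  0  0  0  0  0 17 10  0  0]
0.57 47 [-0.3661 -0.3099] [ 0  0  0 28  1  0  0  0  0  0  1  4 13  0  0]
0.585 30 [-0.3635 -0.3584] [ 0  0  0 14 16  0  0  0  0  0  0  0  0  0  0]
0.6 34 [-0.3619 -0.3542] [ 0  0  0  7 25  1  0  1  0  0  0  0  0  0  0]
w3 stop 121 [ 510.  -344.7    5.5   55.9    8.1]
0.525 40 [-0.3708 -0.3148] [ 0  0 11  8  0  0  0  0  0  0  2 19  0  0  0]
0.54 46 [-0.3699 -0.3126] [ 0  0  9 13  0  0  0  0  0  1  0 17  6  0  0]
0.555 41 [-0.3675 -0.3105] [ 0  0  3 14  0  0  0  0  0  0  0 11 13  0  0]
0.57 44 [-0.364 -0.308] [ 0  0  0 12  7  0  0  0  0  0  0  4 21  0  0]
0.585 44 [-0.3636 -0.3072] [ 0  0  0  7 13  2  0  0  0  0  0  0 20  2  0]
0.6 39 [-0.3609 -0.3051] [ 0  0  0  2 16  0  0  0  0  0  0  0  9 12  0]
```

>>> {"method": "play_rows", "body": {"steps": [{"ax": 0, "ay": 0, "az": 1.1, "dx": 0, "dy": 0, "dz": 0, "claw": 0}, {"ax": 0, "ay": 0, "az": 0, "dx": 2, "dy": -14, "dz": 5, "claw": 0}, {"ax": 0, "ay": 0, "az": 0, "dx": 3.5, "dy": -19.5, "dz": 10, "claw": 0}, {"ax": 0, "ay": 0, "az": 0, "dx": 0, "dy": 0, "dz": 20, "claw": 0}, {"ax": 0, "ay": 0, "az": 0, "dx": 0, "dy": 0, "dz": 20, "claw": 0}, {"ax": 0, "ay": 0, "az": 0, "dx": 0, "dy": 0, "dz": 20, "claw": 0}, {"ax": 0, "ay": 0, "az": 0, "dx": 0, "dy": 0, "dz": 20, "claw": 0}, {"ax": 0, "ay": 0, "az": 0, "dx": 0, "dy": 0, "dz": 20, "claw": 0}, {"ax": 0, "ay": 0, "az": 0, "dx": 0, "dy": 0, "dz": 20, "claw": 0}, {"ax": 0, "ay": 0, "az": 0, "dx": 0, "dy": 0, "dz": 15, "claw": 0}, {"ax": 0, "ay": 0, "az": 0, "dx": 0, "dy": 0, "dz": 10, "claw": 0}, {"ax": 0, "ay": 0, "az": 0, "dx": 0, "dy": 0, "dz": 0, "claw": 0}, {"ax": 0, "ay": 0, "az": 0, "dx": 0, "dy": 0, "dz": 0, "claw": 0}]}}

```text
time_s: 8.35
tcp_pos: [0.5492, -0.3408, 0.039]
ee_rot: [[-0.992, -0.127, 0.001], [-0.127, 0.992, -0.001], [-0.001, -0.001, -1.0]]
wrist_force: [-0.6, 0.5, -1.7]
gripper_width: 0.158
gripper_force: 30.0
```

Run:
```python
from h import *
go(548.3,-340.4,32,97.2)
```

```text
az 0.1 dx 0.8 dy 0.5 dz 7.0 | t 8.3 tcp [ 549.2 -340.8   39. ] w 13.7 F [-0.6  0.5 -1.7] g 30.0 phi 97.3 j6 -65
```

>>> {"method": "play_rows", "body": {"steps": [{"ax": 0, "ay": 0, "az": 0, "dx": 0.8, "dy": 0.5, "dz": 2, "claw": 0}, {"ax": 0, "ay": 0, "az": 0, "dx": 0, "dy": 0, "dz": 1.5, "claw": 0}, {"ax": 0, "ay": 0, "az": 0, "dx": 0, "dy": 0, "dz": 1, "claw": 0}, {"ax": 0, "ay": 0, "az": 0, "dx": 0, "dy": 0, "dz": 0.8, "claw": 0}, {"ax": 0, "ay": 0, "az": 0, "dx": 0, "dy": 0, "dz": 0.7, "claw": 0}, {"ax": 0, "ay": 0, "az": 0, "dx": 0, "dy": 0, "dz": 0, "claw": 0}]}}

```text
time_s: 8.95
tcp_pos: [0.5478, -0.34, 0.0325]
ee_rot: [[-0.992, -0.127, -0.0], [-0.127, 0.992, 0.0], [0.0, 0.0, -1.0]]
wrist_force: [-0.1, 0.3, -1.9]
gripper_width: 0.16
gripper_force: 30.0
```

>>> {"method": "play_rows", "body": {"steps": [{"ax": 0, "ay": 0, "az": 0, "dx": 0, "dy": 0, "dz": 0.5, "claw": 0}, {"ax": 0, "ay": 0, "az": 0, "dx": 0, "dy": 0, "dz": 0.5, "claw": 0}, {"ax": 0, "ay": 0, "az": 0, "dx": 0, "dy": 0, "dz": 0, "claw": 0}]}}

```text
time_s: 9.25
tcp_pos: [0.5479, -0.3401, 0.0318]
ee_rot: [[-0.992, -0.127, 0.0], [-0.127, 0.992, -0.0], [-0.0, -0.0, -1.0]]
wrist_force: [0.3, 0.0, -0.5]
gripper_width: 0.161
gripper_force: 30.0
```

>>> {"method": "play_rows", "body": {"steps": [{"ax": 0, "ay": 0, "az": 0, "dx": 0, "dy": 0, "dz": 0.3, "claw": 0}, {"ax": 0, "ay": 0, "az": 0, "dx": 0, "dy": 0, "dz": 0, "claw": 0}]}}

```text
time_s: 9.45
tcp_pos: [0.5479, -0.3401, 0.0317]
ee_rot: [[-0.992, -0.127, 0.0], [-0.127, 0.992, -0.0], [-0.0, -0.0, -1.0]]
wrist_force: [-0.8, 0.4, 2.2]
gripper_width: 0.156
gripper_force: 30.0
```

>>> {"method": "play_rows", "body": {"steps": [{"ax": 0, "ay": 0, "az": 0, "dx": 0, "dy": 0, "dz": 0, "claw": 16}, {"ax": 0, "ay": 0, "az": 0, "dx": 0, "dy": 0, "dz": 0, "claw": 22}, {"ax": 0, "ay": 0, "az": 0, "dx": 0, "dy": 0, "dz": 0, "claw": 30}, {"ax": 0, "ay": 0, "az": 0, "dx": 0, "dy": 0, "dz": 0, "claw": 45}, {"ax": 0, "ay": 0, "az": 0, "dx": 0, "dy": 0, "dz": 0, "claw": 45}, {"ax": 0, "ay": 0, "az": 0, "dx": 0, "dy": 0, "dz": -5, "claw": 45}, {"ax": 0, "ay": 0, "az": 0, "dx": 0, "dy": 0, "dz": -15, "claw": 45}, {"ax": 0, "ay": 0, "az": 0, "dx": 0, "dy": 0, "dz": -15, "claw": 45}, {"ax": 0, "ay": 0, "az": 0, "dx": 1, "dy": 0, "dz": -8, "claw": 45}, {"ax": 0, "ay": 0, "az": 0, "dx": 1, "dy": 0, "dz": -5, "claw": 30}, {"ax": 0, "ay": 0, "az": 0, "dx": 0, "dy": 0, "dz": 0, "claw": 10}, {"ax": 0, "ay": 0, "az": 0, "dx": 0, "dy": 0, "dz": 0, "claw": 0}, {"ax": 0, "ay": 0, "az": 0, "dx": 0, "dy": 0, "dz": 0, "claw": 0}, {"ax": 0, "ay": 0, "az": 0, "dx": 0, "dy": 0, "dz": 0, "claw": 0}]}}

```text
time_s: 10.85
tcp_pos: [0.5455, -0.3402, 0.0785]
ee_rot: [[-0.992, -0.127, -0.001], [-0.127, 0.992, 0.0], [0.001, 0.001, -1.0]]
wrist_force: [0.2, -0.0, -0.5]
gripper_width: 0.146
gripper_force: 0.0
```

Run:
```python
from h import *
from station import capture
go(546,-340.4,65,97.2)
for n,F in [('wrist',wcloud),('side',cloud),('top',cloud)]:
    k=capture(n);P=F(k);Z=P[...,2]
    if n=='side':cv2.imwrite('pics/s5.png',cv2.resize(k['frame'][120:220,230:380],None,fx=4,fy=4))
    roi=(P[...,0]>.5)&(P[...,0]<.64)&(P[...,1]>-.385)&(P[...,1]<-.29)
    for lo,hi in [(.043,.055),(.008,.055)]:
        p=P[roi&(Z>lo)&(Z<hi)];print(n,len(p),len(p)>5 and box(p),np.median(Z[roi&(Z>lo)&(Z<hi)]))
```

```text
az 0.1 dx -0.5 dy -0.3 dz 13.5 | t 10.8 tcp [ 545.5 -340.2   78.5] w 12.7 F [ 0.2 -0.  -0.5] g 0.0 phi 97.3 j6 -65
wrist 1823 [ 544.6 -339.7   47.5   27.8    6.4] 0.05127363326586307
wrist 4129 [ 547.7 -340.4   82.1   56.4    7.5] 0.03225056299781978
side 43 [ 538.  -336.2   46.    29.3   36. ] 0.050867999197328206
side 374 [ 571.8 -336.6  131.5   61.7    9.2] 0.018090946435104005
top 0 False nan
top 52 [ 545.  -340.9   76.7   55.9    6.8] 0.012771924709125138
  return _methods._mean(a, axis=axis, dtype=dtype,
  ret = ret.dtype.type(ret / rcount)
```

View pics/s5.png

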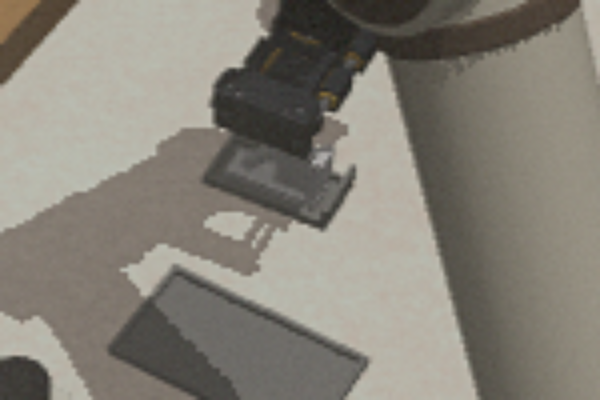

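The side crop shows the bracket standing in its tray (275,175), with its heel by the tall stop (345,175). The flat top measures 51 mm high. I'll approach for the press.

>>> {"method": "play_rows", "body": {"steps": [{"ax": 0, "ay": 0, "az": 0, "dx": -0.5, "dy": 0, "dz": 0, "claw": 0}, {"ax": 0, "ay": 0, "az": 0, "dx": 0, "dy": 0, "dz": 0, "claw": 0}, {"ax": 0, "ay": 0, "az": 0, "dx": 0, "dy": 0, "dz": 4, "claw": 0}, {"ax": 0, "ay": 0, "az": 0, "dx": 0, "dy": 0, "dz": 4, "claw": 0}, {"ax": 0, "ay": 0, "az": 0, "dx": 0, "dy": 0, "dz": 2, "claw": 0}, {"ax": 0, "ay": 0, "az": 0, "dx": 0, "dy": 0, "dz": 1, "claw": 0}, {"ax": 0, "ay": 0, "az": 0, "dx": 0, "dy": 0, "dz": 1, "claw": 0}, {"ax": 0, "ay": 0, "az": 0, "dx": 0, "dy": 0, "dz": 0, "claw": 0}]}}

```text
time_s: 11.8
tcp_pos: [0.5463, -0.3402, 0.0671]
ee_rot: [[-0.992, -0.127, -0.0], [-0.127, 0.992, 0.0], [0.0, 0.0, -1.0]]
wrist_force: [-0.4, 0.1, -0.5]
gripper_width: 0.008
gripper_force: 0.0
```

>>> {"method": "play_rows", "body": {"steps": [{"ax": 0, "ay": 0, "az": 0, "dx": 0, "dy": 0, "dz": 1, "claw": 0}, {"ax": 0, "ay": 0, "az": 0, "dx": 0, "dy": 0, "dz": 0.5, "claw": 0}, {"ax": 0, "ay": 0, "az": 0, "dx": 0, "dy": 0, "dz": 0, "claw": 0}]}}

```text
time_s: 12.1
tcp_pos: [0.5463, -0.3402, 0.0657]
ee_rot: [[-0.992, -0.127, 0.0], [-0.127, 0.992, 0.0], [-0.0, 0.0, -1.0]]
wrist_force: [0.2, 0.3, 0.5]
gripper_width: 0.005
gripper_force: 0.0
```

>>> {"method": "play_rows", "body": {"steps": [{"ax": 0, "ay": 0, "az": 0, "dx": 0, "dy": 0, "dz": 0.5, "claw": 0}, {"ax": 0, "ay": 0, "az": 0, "dx": 0, "dy": 0, "dz": 0, "claw": 0}]}}

```text
time_s: 12.3
tcp_pos: [0.5464, -0.3403, 0.0655]
ee_rot: [[-0.992, -0.127, 0.0], [-0.127, 0.992, -0.0], [-0.0, -0.0, -1.0]]
wrist_force: [-1.1, -0.7, 1.7]
gripper_width: 0.004
gripper_force: 0.6
```

>>> {"method": "play_rows", "body": {"steps": [{"ax": 0, "ay": 0, "az": 0, "dx": 0, "dy": 0, "dz": 0.4, "claw": 0}, {"ax": 0, "ay": 0, "az": 0, "dx": 0, "dy": 0, "dz": 0, "claw": 0}]}}

```text
time_s: 12.5
tcp_pos: [0.5464, -0.3403, 0.0655]
ee_rot: [[-0.992, -0.127, 0.0], [-0.127, 0.992, -0.0], [-0.0, -0.0, -1.0]]
wrist_force: [-1.6, 1.3, 4.6]
gripper_width: 0.008
gripper_force: 2.3
```

>>> {"method": "play_rows", "body": {"steps": [{"ax": 0, "ay": 0, "az": 0, "dx": 0, "dy": 0, "dz": 0.7, "claw": 0}, {"ax": 0, "ay": 0, "az": 0, "dx": 0, "dy": 0, "dz": 0, "claw": 0}]}}

```text
time_s: 12.7
tcp_pos: [0.5464, -0.3403, 0.0655]
ee_rot: [[-0.992, -0.127, 0.0], [-0.127, 0.992, -0.001], [-0.0, -0.001, -1.0]]
wrist_force: [-2.3, 1.8, 6.4]
gripper_width: 0.006
gripper_force: 3.8
```

>>> {"method": "play_rows", "body": {"steps": [{"ax": 0, "ay": 0, "az": 0, "dx": 0, "dy": 0, "dz": 0.4, "claw": 0}, {"ax": 0, "ay": 0, "az": 0, "dx": 0, "dy": 0, "dz": 0, "claw": 0}]}}

```text
time_s: 12.9
tcp_pos: [0.5464, -0.3404, 0.0655]
ee_rot: [[-0.992, -0.128, 0.0], [-0.128, 0.992, -0.001], [-0.0, -0.001, -1.0]]
wrist_force: [-2.3, 2.0, 8.8]
gripper_width: 0.005
gripper_force: 4.6
```

>>> {"method": "play_rows", "body": {"steps": [{"ax": 0, "ay": 0, "az": 0, "dx": 0, "dy": 0, "dz": 0.2, "claw": 0}, {"ax": 0, "ay": 0, "az": 0, "dx": 0, "dy": 0, "dz": 0, "claw": 0}, {"ax": 0, "ay": 0, "az": 0, "dx": 0, "dy": 0, "dz": 0, "claw": 0}, {"ax": 0, "ay": 0, "az": 0, "dx": 0, "dy": 0, "dz": 0, "claw": 0}]}}

```text
time_s: 13.3
tcp_pos: [0.5464, -0.3404, 0.0655]
ee_rot: [[-0.992, -0.128, 0.001], [-0.128, 0.992, -0.001], [-0.0, -0.001, -1.0]]
wrist_force: [-2.4, 1.9, 10.3]
gripper_width: 0.008
gripper_force: 5.0
```

>>> {"method": "play_rows", "body": {"steps": [{"ax": 0, "ay": 0, "az": 0, "dx": 0, "dy": 0, "dz": 0, "claw": 0}, {"ax": 0, "ay": 0, "az": 0, "dx": 0, "dy": 0, "dz": 0, "claw": 0}, {"ax": 0, "ay": 0, "az": 0, "dx": 0, "dy": 0, "dz": 0, "claw": 0}, {"ax": 0, "ay": 0, "az": 0, "dx": 0, "dy": 0, "dz": 0, "claw": 0}, {"ax": 0, "ay": 0, "az": 0, "dx": 0, "dy": 0, "dz": 0, "claw": 0}]}}

```text
time_s: 13.8
tcp_pos: [0.5464, -0.3404, 0.0655]
ee_rot: [[-0.992, -0.128, 0.001], [-0.128, 0.992, -0.001], [-0.0, -0.001, -1.0]]
wrist_force: [-2.8, 2.2, 10.1]
gripper_width: 0.003
gripper_force: 5.0
```

The 10 N press has been held for over half a second with no movement. Next is the round foot.

>>> {"method": "play_rows", "body": {"steps": [{"ax": 0, "ay": 0, "az": 0, "dx": 0, "dy": 0, "dz": -2, "claw": 0}, {"ax": 0, "ay": 0, "az": 0, "dx": 0, "dy": 0, "dz": -13, "claw": 0}, {"ax": 0, "ay": 0, "az": 0, "dx": 0, "dy": 0, "dz": -25, "claw": 20}, {"ax": 0, "ay": 0, "az": 0, "dx": 0, "dy": 0, "dz": -30, "claw": 50}, {"ax": 0, "ay": 0, "az": 0, "dx": -4, "dy": 20, "dz": -30, "claw": 87}, {"ax": 0, "ay": 0, "az": 0, "dx": -6, "dy": 33, "dz": -20, "claw": 87}, {"ax": 0, "ay": 0, "az": 0, "dx": -6, "dy": 35, "dz": 0, "claw": 87}, {"ax": 0, "ay": 0, "az": 0, "dx": -6, "dy": 35, "dz": 0, "claw": 87}, {"ax": 0, "ay": 0, "az": 0, "dx": -6, "dy": 35, "dz": 0, "claw": 87}, {"ax": 0, "ay": 0, "az": 0, "dx": -6, "dy": 35, "dz": 0, "claw": 87}, {"ax": 0, "ay": 0, "az": 0, "dx": -6, "dy": 35, "dz": 0, "claw": 87}, {"ax": 0, "ay": 0, "az": 0, "dx": -6, "dy": 35, "dz": 0, "claw": 87}, {"ax": 0, "ay": 0, "az": 0, "dx": -6, "dy": 35, "dz": 0, "claw": 87}, {"ax": 0, "ay": 0, "az": 0, "dx": -5, "dy": 25, "dz": 0, "claw": 87}, {"ax": 0, "ay": 0, "az": 0, "dx": -3, "dy": 5, "dz": 0, "claw": 87}, {"ax": 0, "ay": 0, "az": 0, "dx": 0, "dy": 0, "dz": 0, "claw": 87}, {"ax": 0, "ay": 0, "az": 0, "dx": 0, "dy": 0, "dz": 0, "claw": 87}]}}

```text
time_s: 15.5
tcp_pos: [0.5642, -0.0079, 0.1836]
ee_rot: [[-0.992, -0.126, -0.0], [-0.126, 0.992, -0.0], [0.0, -0.0, -1.0]]
wrist_force: [0.2, 0.3, -0.4]
gripper_width: 1.002
gripper_force: 0.0
```

Run:
```python
from h import *
from station import capture
go(563.7,-7,80,97.3)
for n,F in [('wrist',wcloud),('top',cloud)]:
    k=capture(n);P=F(k);Z=P[...,2]
    roi=(P[...,0]>.48)&(P[...,0]<.66)&(P[...,1]>-.06)&(P[...,1]<.06)
    p=P[roi&(Z>.083)&(Z<.1)];print(n,len(p),box(p),cv2.minEnclosingCircle((p[:,:2]*1000).astype(np.float32)))
k=capture('top');P=cloud(k);Z=P[...,2];roi=(P[...,0]>.5)&(P[...,0]<.64)&(P[...,1]>-.385)&(P[...,1]<-.29)
p=P[roi&(Z>.043)&(Z<.06)];print('bracket top',len(p),box(p),p.mean(0));np.savez('t6.npz',**k)
```

```text
az -0.0 dx 0.3 dy 1.0 dz 103.6 | t 15.5 tcp [564.2  -7.9 183.6] w 87.2 F [ 0.2  0.3 -0.4] g 0.0 phi 97.3 j6 -98
wrist 2211 [563.4  -5.8  45.2  45.1  62.1] ((563.6633911132812, -5.836785793304443), 23.117919921875)
top 38 [548.   -9.2  12.3  37.8   7.1] ((552.0596923828125, -8.714075088500977), 18.909088134765625)
bracket top 71 [ 543.6 -342.    27.8   46.6   86.8] [ 0.54034179 -0.33894537  0.04923635]
```

>>> {"method": "play_rows", "body": {"steps": [{"ax": 0, "ay": 0, "az": 0, "dx": 0.3, "dy": 1.8, "dz": 15, "claw": 87}, {"ax": 0, "ay": 0, "az": 0, "dx": 0, "dy": 0, "dz": 20, "claw": 87}, {"ax": 0, "ay": 0, "az": 0, "dx": 0, "dy": 0, "dz": 20, "claw": 87}, {"ax": 0, "ay": 0, "az": 0, "dx": 0, "dy": 0, "dz": 20, "claw": 87}, {"ax": 0, "ay": 0, "az": 0, "dx": 0, "dy": 0, "dz": 15, "claw": 75}, {"ax": 0, "ay": 0, "az": 0, "dx": 0, "dy": 0, "dz": 8, "claw": 65}, {"ax": 0, "ay": 0, "az": 0, "dx": 0, "dy": 0, "dz": 5, "claw": 58}, {"ax": 0, "ay": 0, "az": 0, "dx": 0, "dy": 0, "dz": 0, "claw": 54}, {"ax": 0, "ay": 0, "az": 0, "dx": 0, "dy": 0, "dz": 0, "claw": 50}, {"ax": 0, "ay": 0, "az": 0, "dx": 0, "dy": 0, "dz": 0, "claw": 46}, {"ax": 0, "ay": 0, "az": 0, "dx": 0, "dy": 0, "dz": 0, "claw": 42}, {"ax": 0, "ay": 0, "az": 0, "dx": 0, "dy": 0, "dz": 0, "claw": 36}, {"ax": 0, "ay": 0, "az": 0, "dx": 0, "dy": 0, "dz": 0, "claw": 36}, {"ax": 0, "ay": 0, "az": 0, "dx": 0, "dy": 0, "dz": 0, "claw": 36}]}}

```text
time_s: 17.05
tcp_pos: [0.5641, -0.0055, 0.0813]
ee_rot: [[-0.992, -0.127, 0.001], [-0.127, 0.992, -0.0], [-0.001, -0.0, -1.0]]
wrist_force: [-0.8, 0.7, 4.2]
gripper_width: 0.522
gripper_force: 30.0
```

Grip is good, but the tips would end only 0.3 mm above the tray lip, so I'll regrip 4 mm higher.

>>> {"method": "play_rows", "body": {"steps": [{"ax": 0, "ay": 0, "az": 0, "dx": 0, "dy": 0, "dz": 0, "claw": 50}, {"ax": 0, "ay": 0, "az": 0, "dx": 0, "dy": 0, "dz": 0, "claw": 54}, {"ax": 0, "ay": 0, "az": 0, "dx": 0, "dy": 0, "dz": 0, "claw": 54}, {"ax": 0, "ay": 0, "az": 0, "dx": 0, "dy": 0, "dz": -2, "claw": 54}, {"ax": 0, "ay": 0, "az": 0, "dx": 0, "dy": 0, "dz": -2, "claw": 54}, {"ax": 0, "ay": 0, "az": 0, "dx": 0, "dy": 0, "dz": 0, "claw": 50}, {"ax": 0, "ay": 0, "az": 0, "dx": 0, "dy": 0, "dz": 0, "claw": 46}, {"ax": 0, "ay": 0, "az": 0, "dx": 0, "dy": 0, "dz": 0, "claw": 42}, {"ax": 0, "ay": 0, "az": 0, "dx": 0, "dy": 0, "dz": 0, "claw": 36}, {"ax": 0, "ay": 0, "az": 0, "dx": 0, "dy": 0, "dz": 0, "claw": 36}, {"ax": 0, "ay": 0, "az": 0, "dx": 0, "dy": 0, "dz": 0, "claw": 36}]}}

```text
time_s: 18.15
tcp_pos: [0.5637, -0.0055, 0.0846]
ee_rot: [[-0.992, -0.127, -0.0], [-0.127, 0.992, 0.0], [0.0, 0.0, -1.0]]
wrist_force: [-0.1, 0.6, 0.6]
gripper_width: 0.519
gripper_force: 30.2
```

Run:
```python
from h import *
go(515,339,24,115)
c=np.load('t6.npz');P=cloud(c);Z=P[...,2];g=cv2.cvtColor(c['frame'],6)
for nm,cx,cy in [('round',.515,.339),('square',.518,.175)]:
    roi=(abs(P[...,0]-cx)<.065)&(abs(P[...,1]-cy)<.065)&(g<130)&(g>45)
    k=max(cv2.findContours(roi.astype(np.uint8),0,1)[0],key=cv2.contourArea);q=plane(c,k,.007);print(nm,box(q),cv2.minEnclosingCircle((q[:,:2]*1000).astype(np.float32)))
```

```text
az -17.7 dx -101.5 dy 332.8 dz 60.6 | t 18.1 tcp [563.7  -5.5  84.6] w 45.1 F [-0.1  0.6  0.6] g 30.2 phi 97.3 j6 -99
round [499.9 352.1  75.4  34.1  51.7] ((502.4620361328125, 350.0868835449219), 40.12388610839844)
square [589.3 308.  177.  159.9   2.3] ((595.4759521484375, 288.61102294921875), 102.65071868896484)
```

>>> {"method": "play_rows", "body": {"steps": [{"ax": 0, "ay": 0, "az": 0, "dx": 0, "dy": 0, "dz": -3, "claw": 36}, {"ax": 0, "ay": 0, "az": 0, "dx": 0, "dy": 0, "dz": -10, "claw": 36}, {"ax": 0, "ay": 0, "az": 0, "dx": 0, "dy": 0, "dz": -20, "claw": 36}, {"ax": 0, "ay": 0, "az": 0, "dx": 0, "dy": 0, "dz": -20, "claw": 36}, {"ax": 0, "ay": 0, "az": 0, "dx": 0, "dy": 10, "dz": -15, "claw": 36}, {"ax": 0, "ay": 0, "az": 0, "dx": 0, "dy": 20, "dz": 0, "claw": 36}, {"ax": 0, "ay": 0, "az": 0, "dx": 0, "dy": 28, "dz": 0, "claw": 36}, {"ax": 0, "ay": 0, "az": 0, "dx": 1, "dy": 30, "dz": 0, "claw": 36}, {"ax": 0, "ay": 0, "az": 0, "dx": 1, "dy": 30, "dz": 0, "claw": 36}, {"ax": 0, "ay": 0, "az": 0, "dx": 1, "dy": 30, "dz": 0, "claw": 36}, {"ax": 0, "ay": 0, "az": 0, "dx": 1, "dy": 30, "dz": 0, "claw": 36}, {"ax": 0, "ay": 0, "az": 0, "dx": 1, "dy": 30, "dz": 0, "claw": 36}, {"ax": 0, "ay": 0, "az": 0, "dx": 0, "dy": 30, "dz": 0, "claw": 36}, {"ax": 0, "ay": 0, "az": 0, "dx": 0, "dy": 30, "dz": 0, "claw": 36}, {"ax": 0, "ay": 0, "az": 0, "dx": 0, "dy": 30, "dz": 0, "claw": 36}, {"ax": 0, "ay": 0, "az": 0, "dx": 0, "dy": 25, "dz": 0, "claw": 36}, {"ax": 0, "ay": 0, "az": 0, "dx": 0, "dy": 15, "dz": 0, "claw": 36}, {"ax": 0, "ay": 0, "az": 0, "dx": 0, "dy": 10, "dz": 0, "claw": 36}, {"ax": 0, "ay": 0, "az": 0, "dx": 0, "dy": 0, "dz": 0, "claw": 36}, {"ax": 0, "ay": 0, "az": 0, "dx": 0, "dy": 0, "dz": 0, "claw": 36}]}}

```text
time_s: 20.15
tcp_pos: [0.5145, 0.3382, 0.1525]
ee_rot: [[-0.992, -0.126, -0.001], [-0.126, 0.992, -0.001], [0.001, -0.001, -1.0]]
wrist_force: [-0.0, -0.2, -1.3]
gripper_width: 0.523
gripper_force: 30.2
```

Run:
```python
from h import *
from station import capture
go(515,339,30,97.3)
k=capture('wrist');P=wcloud(k);Z=P[...,2];np.savez('w7.npz',**k);cv2.imwrite('pics/w7.png',k['frame'])
for nm,cx,cy in [('round',.515,.339),('square',.518,.175)]:
    roi=(abs(P[...,0]-cx)<.07)&(abs(P[...,1]-cy)<.07)
    p=P[roi&(Z>.0055)&(Z<.012)];print(nm,len(p),box(p),cv2.minEnclosingCircle((p[:,:2]*1000).astype(np.float32)),p[:,:2].max(0),p[:,:2].min(0))
    A=np.c_[2*p[:,:2],np.ones(len(p))];s=np.linalg.lstsq(A,(p[:,:2]**2).sum(1),rcond=None)[0];print('circle fit',s[:2],np.sqrt(s[2]+s[:2]@s[:2]))
```

```text
az -0.0 dx -0.6 dy 0.7 dz 122.5 | t 20.1 tcp [514.5 338.2 152.5] w 45.5 F [-0.  -0.2 -1.3] g 30.2 phi 97.3 j6 -131
round 750 [510.  341.   61.9  72.6   5. ] ((515.7229614257812, 341.667724609375), 36.92922592163086) [0.54301188 0.37816718] [0.47913441 0.30564267]
circle fit [0.51535109 0.34178416] 0.03407719982830987
square 1355 [519.5 175.9  89.7  89.6  80. ] ((519.0835571289062, 176.40133666992188), 61.539493560791016) [0.56936364 0.22702233] [0.46823293 0.12551284]
circle fit [0.51893994 0.17686932] 0.0477188097157016
```

View pics/w7.png

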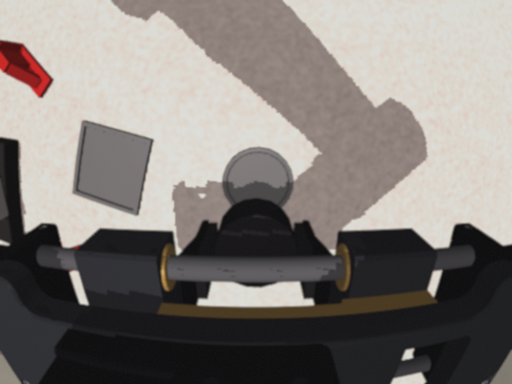

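The picture shows the round tray at (258,180) directly under the held foot (255,230), and the square tray at (113,167). A circle fit puts the round tray's centre at (515.5, 341.5), with radius 37 as expected.

>>> {"method": "play_rows", "body": {"steps": [{"ax": 0, "ay": 0, "az": 0, "dx": -1.4, "dy": 3.1, "dz": 10, "claw": 36}, {"ax": 0, "ay": 0, "az": 0, "dx": 0, "dy": 0, "dz": 20, "claw": 36}, {"ax": 0, "ay": 0, "az": 0, "dx": 0, "dy": 0, "dz": 20, "claw": 36}, {"ax": 0, "ay": 0, "az": 0, "dx": 0, "dy": 0, "dz": 20, "claw": 36}, {"ax": 0, "ay": 0, "az": 0, "dx": 0, "dy": 0, "dz": 20, "claw": 36}, {"ax": 0, "ay": 0, "az": 0, "dx": 0, "dy": 0, "dz": 15, "claw": 36}, {"ax": 0, "ay": 0, "az": 0, "dx": 0, "dy": 0, "dz": 10, "claw": 36}, {"ax": 0, "ay": 0, "az": 0, "dx": 0, "dy": 0, "dz": 5, "claw": 36}, {"ax": 0, "ay": 0, "az": 0, "dx": 0, "dy": 0, "dz": 3, "claw": 36}, {"ax": 0, "ay": 0, "az": 0, "dx": 0, "dy": 0, "dz": 1, "claw": 36}, {"ax": 0, "ay": 0, "az": 0, "dx": 0, "dy": 0, "dz": 1, "claw": 36}, {"ax": 0, "ay": 0, "az": 0, "dx": 0, "dy": 0, "dz": 0, "claw": 36}, {"ax": 0, "ay": 0, "az": 0, "dx": 0, "dy": 0, "dz": 0, "claw": 36}]}}

```text
time_s: 21.5
tcp_pos: [0.5157, 0.3425, 0.0281]
ee_rot: [[-0.992, -0.127, 0.001], [-0.127, 0.992, 0.001], [-0.001, 0.001, -1.0]]
wrist_force: [0.6, -0.2, -0.6]
gripper_width: 0.519
gripper_force: 30.2
```

>>> {"method": "play_rows", "body": {"steps": [{"ax": 0, "ay": 0, "az": 0, "dx": 0, "dy": -0.8, "dz": 1, "claw": 36}, {"ax": 0, "ay": 0, "az": 0, "dx": 0, "dy": 0, "dz": 0.6, "claw": 36}, {"ax": 0, "ay": 0, "az": 0, "dx": 0, "dy": 0, "dz": 0.4, "claw": 36}, {"ax": 0, "ay": 0, "az": 0, "dx": 0, "dy": 0, "dz": 0, "claw": 36}]}}

```text
time_s: 21.9
tcp_pos: [0.5156, 0.3414, 0.0256]
ee_rot: [[-0.992, -0.127, -0.0], [-0.127, 0.992, -0.0], [0.0, -0.0, -1.0]]
wrist_force: [-0.1, -0.6, -0.2]
gripper_width: 0.521
gripper_force: 30.2
```

>>> {"method": "play_rows", "body": {"steps": [{"ax": 0, "ay": 0, "az": 0, "dx": 0, "dy": 0, "dz": 0.4, "claw": 36}, {"ax": 0, "ay": 0, "az": 0, "dx": 0, "dy": 0, "dz": 0.2, "claw": 36}, {"ax": 0, "ay": 0, "az": 0, "dx": 0, "dy": 0, "dz": 0, "claw": 36}]}}

```text
time_s: 22.2
tcp_pos: [0.5157, 0.3415, 0.0256]
ee_rot: [[-0.992, -0.127, 0.0], [-0.127, 0.992, 0.0], [-0.0, 0.0, -1.0]]
wrist_force: [-2.0, -1.1, 4.8]
gripper_width: 0.52
gripper_force: 30.3
```

>>> {"method": "play_rows", "body": {"steps": [{"ax": 0, "ay": 0, "az": 0, "dx": 0, "dy": 0, "dz": 0, "claw": 48}, {"ax": 0, "ay": 0, "az": 0, "dx": 0, "dy": 0, "dz": 0, "claw": 54}, {"ax": 0, "ay": 0, "az": 0, "dx": 0, "dy": 0, "dz": 0, "claw": 60}, {"ax": 0, "ay": 0, "az": 0, "dx": 0, "dy": 0, "dz": 0, "claw": 60}, {"ax": 0, "ay": 0, "az": 0, "dx": 0, "dy": 0, "dz": -8, "claw": 60}, {"ax": 0, "ay": 0, "az": 0, "dx": 0, "dy": 0, "dz": -25, "claw": 60}, {"ax": 0, "ay": 0, "az": 0, "dx": 0, "dy": 0, "dz": -35, "claw": 87}, {"ax": 0, "ay": 0, "az": 0, "dx": 0, "dy": -10, "dz": -35, "claw": 87}, {"ax": 0, "ay": 0, "az": 0, "dx": 0, "dy": -30, "dz": -20, "claw": 87}, {"ax": 0, "ay": 0, "az": 0, "dx": 0, "dy": -40, "dz": 0, "claw": 87}, {"ax": 0, "ay": 0, "az": 0, "dx": -1, "dy": -40, "dz": 0, "claw": 87}, {"ax": 0, "ay": 0, "az": 0, "dx": -1, "dy": -40, "dz": 0, "claw": 87}, {"ax": 0, "ay": 0, "az": 0, "dx": -1, "dy": -40, "dz": 0, "claw": 87}, {"ax": 0, "ay": 0, "az": 0, "dx": -1, "dy": -40, "dz": 0, "claw": 87}, {"ax": 0, "ay": 0, "az": 0, "dx": -1, "dy": -40, "dz": 0, "claw": 87}, {"ax": 0, "ay": 0, "az": 0, "dx": 0, "dy": -35, "dz": 0, "claw": 87}, {"ax": 0, "ay": 0, "az": -1, "dx": 0, "dy": -24, "dz": 0, "claw": 87}, {"ax": 0, "ay": 0, "az": -1.1, "dx": 0, "dy": -10, "dz": 0, "claw": 87}, {"ax": 0, "ay": 0, "az": 0, "dx": 0, "dy": 0, "dz": 0, "claw": 87}, {"ax": 0, "ay": 0, "az": 0, "dx": 0, "dy": 0, "dz": 0, "claw": 87}]}}

```text
time_s: 24.2
tcp_pos: [0.5651, -0.004, 0.1483]
ee_rot: [[-0.987, -0.162, 0.001], [-0.162, 0.987, 0.0], [-0.001, 0.0, -1.0]]
wrist_force: [0.9, 0.8, -0.0]
gripper_width: 1.001
gripper_force: 0.0
```

Run:
```python
from h import *
from station import capture
k=capture('wrist');P=wcloud(k);Z=P[...,2]
roi=(P[...,0]>.48)&(P[...,0]<.66)&(P[...,1]>-.06)&(P[...,1]<.06)
p=P[roi&(Z>.052)&(Z<.075)];b=box(p);print('spacer',len(p),b)
p=P[roi&(Z>.02)&(Z<.075)];print('pad',len(p),box(p))
ph=min([b[4]+i*90 for i in range(-2,3)],key=lambda a:abs(a-99))
go(b[0],b[1],54,ph);print(ph)
k=capture('top');P=cloud(k);Z=P[...,2];roi=(abs(P[...,0]-.515)<.05)&(abs(P[...,1]-.341)<.05)
p=P[roi&(Z>.02)&(Z<.045)];print('foot',len(p),box(p),np.median(p,0),cv2.minEnclosingCircle((p[:,:2]*1000).astype(np.float32)))
```

```text
spacer 4917 [564.9  -4.2  60.3  60.4   8.9]
pad 10211 [564.   -4.5  69.2 139.6  86.4]
az 0.5 dx 0.3 dy -0.6 dz 94.3 | t 24.2 tcp [565.1  -3.6 148.3] w 86.8 F [-0.   0.1  0.3] g 0.0 phi 99.4 j6 -97
98.9
foot 78 [508.3 347.1  43.   24.8  43.1] [0.50861    0.34784486 0.03064226] ((512.4908447265625, 342.61700439453125), 21.61798095703125)
```

>>> {"method": "play_rows", "body": {"steps": [{"ax": 0, "ay": 0, "az": 0.5, "dx": 0, "dy": -0.6, "dz": 10, "claw": 87}, {"ax": 0, "ay": 0, "az": 0, "dx": 0, "dy": 0, "dz": 20, "claw": 87}, {"ax": 0, "ay": 0, "az": 0, "dx": 0, "dy": 0, "dz": 20, "claw": 87}, {"ax": 0, "ay": 0, "az": 0, "dx": 0, "dy": 0, "dz": 20, "claw": 87}, {"ax": 0, "ay": 0, "az": 0, "dx": 0, "dy": 0, "dz": 14, "claw": 87}, {"ax": 0, "ay": 0, "az": 0, "dx": 0, "dy": 0, "dz": 8, "claw": 80}, {"ax": 0, "ay": 0, "az": 0, "dx": 0, "dy": 0, "dz": 2, "claw": 74}, {"ax": 0, "ay": 0, "az": 0, "dx": 0, "dy": 0, "dz": 0, "claw": 70}, {"ax": 0, "ay": 0, "az": 0, "dx": 0, "dy": 0, "dz": 0, "claw": 66}, {"ax": 0, "ay": 0, "az": 0, "dx": 0, "dy": 0, "dz": 0, "claw": 62}, {"ax": 0, "ay": 0, "az": 0, "dx": 0, "dy": 0, "dz": 0, "claw": 58}, {"ax": 0, "ay": 0, "az": 0, "dx": 0, "dy": 0, "dz": 0, "claw": 50}, {"ax": 0, "ay": 0, "az": 0, "dx": 0, "dy": 0, "dz": 0, "claw": 50}, {"ax": 0, "ay": 0, "az": 0, "dx": 0, "dy": 0, "dz": 0, "claw": 50}]}}

```text
time_s: 25.7
tcp_pos: [0.5655, -0.0047, 0.0546]
ee_rot: [[-0.988, -0.155, 0.001], [-0.155, 0.988, -0.0], [-0.001, -0.0, -1.0]]
wrist_force: [0.3, -0.5, 3.8]
gripper_width: 0.684
gripper_force: 30.0
```

Run:
```python
from h import *
go(519.3,176.2,26,80)
```

```text
az 18.9 dx 76.9 dy 170.1 dz 28.6 | t 25.7 tcp [565.5  -4.7  54.6] w 59.5 F [ 0.3 -0.5  3.8] g 30.0 phi 98.9 j6 -97
```

>>> {"method": "play_rows", "body": {"steps": [{"ax": 0, "ay": 0, "az": 0, "dx": 0, "dy": 0, "dz": -3, "claw": 50}, {"ax": 0, "ay": 0, "az": 0, "dx": 0, "dy": 0, "dz": -12, "claw": 50}, {"ax": 0, "ay": 0, "az": 0, "dx": 0, "dy": 0, "dz": -20, "claw": 50}, {"ax": 0, "ay": 0, "az": 0, "dx": 0, "dy": 0, "dz": -20, "claw": 50}, {"ax": 0, "ay": 0, "az": 4, "dx": 0, "dy": 0, "dz": -5, "claw": 50}, {"ax": 0, "ay": 0, "az": 6, "dx": 0, "dy": 0, "dz": 0, "claw": 50}, {"ax": 0, "ay": 0, "az": 5.5, "dx": 0, "dy": 0, "dz": 0, "claw": 50}, {"ax": 0, "ay": 0, "az": 3.4, "dx": 0, "dy": 0, "dz": 0, "claw": 50}, {"ax": 0, "ay": 0, "az": 0, "dx": 7, "dy": 15, "dz": 0, "claw": 50}, {"ax": 0, "ay": 0, "az": 0, "dx": 12, "dy": 27, "dz": 0, "claw": 50}, {"ax": 0, "ay": 0, "az": 0, "dx": 13, "dy": 28, "dz": 0, "claw": 50}, {"ax": 0, "ay": 0, "az": 0, "dx": 13, "dy": 28, "dz": 0, "claw": 50}, {"ax": 0, "ay": 0, "az": 0, "dx": 13, "dy": 28, "dz": 0, "claw": 50}, {"ax": 0, "ay": 0, "az": 0, "dx": 12, "dy": 27, "dz": 0, "claw": 50}, {"ax": 0, "ay": 0, "az": 0, "dx": 7, "dy": 17, "dz": 0, "claw": 50}, {"ax": 0, "ay": 0, "az": 0, "dx": 0, "dy": 0, "dz": 10, "claw": 50}, {"ax": 0, "ay": 0, "az": 0, "dx": 0, "dy": 0, "dz": 0, "claw": 50}, {"ax": 0, "ay": 0, "az": 0, "dx": 0, "dy": 0, "dz": 0, "claw": 50}]}}

```text
time_s: 27.5
tcp_pos: [0.5186, 0.1752, 0.1036]
ee_rot: [[-0.985, 0.175, -0.001], [0.175, 0.985, -0.001], [0.001, -0.001, -1.0]]
wrist_force: [-0.2, -0.1, -0.8]
gripper_width: 0.687
gripper_force: 30.0
```

Run:
```python
from h import *
go(519.3,176.2,27.5,80)
```

```text
az -0.1 dx -0.5 dy 1.1 dz 76.1 | t 27.5 tcp [518.6 175.2 103.6] w 59.7 F [-0.2 -0.1 -0.8] g 30.0 phi 79.9 j6 -136
```

>>> {"method": "play_rows", "body": {"steps": [{"ax": 0, "ay": 0, "az": 0, "dx": -0.5, "dy": 1.1, "dz": 10, "claw": 50}, {"ax": 0, "ay": 0, "az": 0, "dx": 0, "dy": 0, "dz": 20, "claw": 50}, {"ax": 0, "ay": 0, "az": 0, "dx": 0, "dy": 0, "dz": 20, "claw": 50}, {"ax": 0, "ay": 0, "az": 0, "dx": 0, "dy": 0, "dz": 15, "claw": 50}, {"ax": 0, "ay": 0, "az": 0, "dx": 0, "dy": 0, "dz": 6, "claw": 50}, {"ax": 0, "ay": 0, "az": 0, "dx": 0, "dy": 0, "dz": 3, "claw": 50}, {"ax": 0, "ay": 0, "az": 0, "dx": 0, "dy": 0, "dz": 1.5, "claw": 50}, {"ax": 0, "ay": 0, "az": 0, "dx": 0, "dy": 0, "dz": 1, "claw": 50}, {"ax": 0, "ay": 0, "az": 0, "dx": 0, "dy": 0, "dz": 0.7, "claw": 50}, {"ax": 0, "ay": 0, "az": 0, "dx": 0, "dy": 0, "dz": 0, "claw": 50}]}}

```text
time_s: 28.5
tcp_pos: [0.5198, 0.1773, 0.0272]
ee_rot: [[-0.985, 0.174, 0.001], [0.174, 0.985, 0.001], [-0.001, 0.001, -1.0]]
wrist_force: [0.2, 0.2, -1.5]
gripper_width: 0.688
gripper_force: 30.0
```

>>> {"method": "play_rows", "body": {"steps": [{"ax": 0, "ay": 0, "az": 0, "dx": 0, "dy": -0.6, "dz": 0.7, "claw": 50}, {"ax": 0, "ay": 0, "az": 0, "dx": 0, "dy": 0, "dz": 0.6, "claw": 50}, {"ax": 0, "ay": 0, "az": 0, "dx": 0, "dy": 0, "dz": 0.5, "claw": 50}, {"ax": 0, "ay": 0, "az": 0, "dx": 0, "dy": 0, "dz": 0, "claw": 50}]}}

```text
time_s: 28.9
tcp_pos: [0.5195, 0.1766, 0.0256]
ee_rot: [[-0.985, 0.174, 0.0], [0.174, 0.985, 0.0], [-0.0, 0.0, -1.0]]
wrist_force: [-1.8, -0.7, 6.0]
gripper_width: 0.687
gripper_force: 30.0
```

>>> {"method": "play_rows", "body": {"steps": [{"ax": 0, "ay": 0, "az": 0, "dx": 0, "dy": 0, "dz": 0, "claw": 62}, {"ax": 0, "ay": 0, "az": 0, "dx": 0, "dy": 0, "dz": 0, "claw": 68}, {"ax": 0, "ay": 0, "az": 0, "dx": 0, "dy": 0, "dz": 0, "claw": 74}, {"ax": 0, "ay": 0, "az": 0, "dx": 0, "dy": 0, "dz": 0, "claw": 74}, {"ax": 0, "ay": 0, "az": 0, "dx": 0, "dy": 0, "dz": -8, "claw": 74}, {"ax": 0, "ay": 0, "az": 0, "dx": 0, "dy": 0, "dz": -25, "claw": 74}, {"ax": 0, "ay": 0, "az": 0, "dx": 0, "dy": 0, "dz": -35, "claw": 87}, {"ax": 0, "ay": 0, "az": 0, "dx": 0, "dy": 0, "dz": -35, "claw": 87}, {"ax": 0, "ay": 0, "az": -3.2, "dx": 0, "dy": 0, "dz": -17, "claw": 87}, {"ax": 0, "ay": 0, "az": -3.2, "dx": 0, "dy": 0, "dz": 0, "claw": 87}, {"ax": 0, "ay": 0, "az": 0, "dx": -6, "dy": -18, "dz": 0, "claw": 87}, {"ax": 0, "ay": 0, "az": 0, "dx": -11, "dy": -35, "dz": 0, "claw": 87}, {"ax": 0, "ay": 0, "az": 0, "dx": -12, "dy": -38, "dz": 0, "claw": 87}, {"ax": 0, "ay": 0, "az": 0, "dx": -12, "dy": -38, "dz": 0, "claw": 87}, {"ax": 0, "ay": 0, "az": 0, "dx": -10, "dy": -32, "dz": 0, "claw": 87}, {"ax": 0, "ay": 0, "az": 0, "dx": -5, "dy": -17, "dz": 0, "claw": 87}, {"ax": 0, "ay": 0, "az": 0, "dx": 0, "dy": 0, "dz": 0, "claw": 87}, {"ax": 0, "ay": 0, "az": 0, "dx": 0, "dy": 0, "dz": 0, "claw": 87}]}}

```text
time_s: 30.7
tcp_pos: [0.5641, -0.0048, 0.1453]
ee_rot: [[-0.998, 0.064, 0.0], [0.064, 0.998, 0.0], [-0.0, 0.0, -1.0]]
wrist_force: [0.4, -0.3, -0.6]
gripper_width: 0.999
gripper_force: 0.0
```

Run:
```python
from h import *
from station import capture
k=capture('wrist');np.savez('w9.npz',**k);P=wcloud(k);Z=P[...,2]
roi=(P[...,0]>.46)&(P[...,0]<.68)&(P[...,1]>-.07)&(P[...,1]<.07)
p=P[roi&(Z>.024)&(Z<.042)];b=box(p);print('pad',len(p),b)
ph=min([b[4]+i*90 for i in range(-2,3)],key=lambda a:abs(a-86))
go(b[0],b[1],24,ph);print(ph)
roi=(abs(P[...,0]-.49)<.11)&(abs(P[...,1]+.173)<.07)
p=P[roi&(Z>.0055)&(Z<.012)];print('tray',len(p),box(p))
k=capture('top');P=cloud(k);Z=P[...,2];roi=(abs(P[...,0]-.519)<.06)&(abs(P[...,1]-.176)<.06)
p=P[roi&(Z>.02)&(Z<.045)];print('spacer',len(p),box(p),np.median(p,0))
```

```text
pad 10057 [564.3  -5.6  66.7 139.4  86.6]
az -0.2 dx -0.3 dy -1.3 dz 121.3 | t 30.8 tcp [564.1  -4.2 145.3] w 87.0 F [ 0.6  0.4 -0.8] g 0.0 phi 86.4 j6 -110
86.6
tray 2185 [ 489.7 -172.7  168.9   98.6    4. ]
spacer 208 [517.8 171.5  50.4  59.6  81. ] [0.51666966 0.16635783 0.03146059]
```

>>> {"method": "play_rows", "body": {"steps": [{"ax": 0, "ay": 0, "az": 0, "dx": 0, "dy": -1, "dz": 10, "claw": 87}, {"ax": 0, "ay": 0, "az": 0, "dx": 0, "dy": 0, "dz": 20, "claw": 87}, {"ax": 0, "ay": 0, "az": 0, "dx": 0, "dy": 0, "dz": 20, "claw": 87}, {"ax": 0, "ay": 0, "az": 0, "dx": 0, "dy": 0, "dz": 20, "claw": 87}, {"ax": 0, "ay": 0, "az": 0, "dx": 0, "dy": 0, "dz": 20, "claw": 87}, {"ax": 0, "ay": 0, "az": 0, "dx": 0, "dy": 0, "dz": 18, "claw": 87}, {"ax": 0, "ay": 0, "az": 0, "dx": 0, "dy": 0, "dz": 10, "claw": 85}, {"ax": 0, "ay": 0, "az": 0, "dx": 0, "dy": 0, "dz": 3, "claw": 80}, {"ax": 0, "ay": 0, "az": 0, "dx": 0, "dy": 0, "dz": 0, "claw": 76}, {"ax": 0, "ay": 0, "az": 0, "dx": 0, "dy": 0, "dz": 0, "claw": 72}, {"ax": 0, "ay": 0, "az": 0, "dx": 0, "dy": 0, "dz": 0, "claw": 68}, {"ax": 0, "ay": 0, "az": 0, "dx": 0, "dy": 0, "dz": 0, "claw": 64}, {"ax": 0, "ay": 0, "az": 0, "dx": 0, "dy": 0, "dz": 0, "claw": 56}, {"ax": 0, "ay": 0, "az": 0, "dx": 0, "dy": 0, "dz": 0, "claw": 56}, {"ax": 0, "ay": 0, "az": 0, "dx": 0, "dy": 0, "dz": 0, "claw": 56}]}}

```text
time_s: 32.3
tcp_pos: [0.5644, -0.0059, 0.0247]
ee_rot: [[-0.998, 0.063, 0.001], [0.063, 0.998, -0.0], [-0.001, -0.0, -1.0]]
wrist_force: [-0.8, -2.1, 5.5]
gripper_width: 0.756
gripper_force: 30.0
```

Run:
```python
from h import *
go(489.7,-172.7,27,94)
```

```text
az -7.6 dx 86.2 dy -161.2 dz -2.3 | t 32.3 tcp [564.4  -5.9  24.7] w 65.8 F [-0.8 -2.1  5.5] g 30.0 phi 86.4 j6 -109
```

>>> {"method": "play_rows", "body": {"steps": [{"ax": 0, "ay": 0, "az": 0, "dx": 0, "dy": 0, "dz": -3, "claw": 56}, {"ax": 0, "ay": 0, "az": 0, "dx": 0, "dy": 0, "dz": -12, "claw": 56}, {"ax": 0, "ay": 0, "az": 0, "dx": 0, "dy": 0, "dz": -20, "claw": 56}, {"ax": 0, "ay": 0, "az": 0, "dx": 0, "dy": 0, "dz": -20, "claw": 56}, {"ax": 0, "ay": 0, "az": -3.6, "dx": 0, "dy": 0, "dz": -5, "claw": 56}, {"ax": 0, "ay": 0, "az": -4, "dx": 0, "dy": 0, "dz": 0, "claw": 56}, {"ax": 0, "ay": 0, "az": 0, "dx": 7, "dy": -14, "dz": 0, "claw": 56}, {"ax": 0, "ay": 0, "az": 0, "dx": 12, "dy": -23, "dz": 0, "claw": 56}, {"ax": 0, "ay": 0, "az": 0, "dx": 14, "dy": -25, "dz": 0, "claw": 56}, {"ax": 0, "ay": 0, "az": 0, "dx": 14, "dy": -25, "dz": 0, "claw": 56}, {"ax": 0, "ay": 0, "az": 0, "dx": 14, "dy": -25, "dz": 0, "claw": 56}, {"ax": 0, "ay": 0, "az": 0, "dx": 12, "dy": -23, "dz": 0, "claw": 56}, {"ax": 0, "ay": 0, "az": 0, "dx": 9, "dy": -17, "dz": 0, "claw": 56}, {"ax": 0, "ay": 0, "az": 0, "dx": 4, "dy": -9, "dz": 0, "claw": 56}, {"ax": 0, "ay": 0, "az": 0, "dx": 0, "dy": 0, "dz": 5, "claw": 56}, {"ax": 0, "ay": 0, "az": 0, "dx": 0, "dy": 0, "dz": 0, "claw": 56}]}}

```text
time_s: 33.9
tcp_pos: [0.4891, -0.172, 0.0782]
ee_rot: [[-0.998, -0.069, -0.001], [-0.069, 0.998, 0.0], [0.001, 0.0, -1.0]]
wrist_force: [0.0, -0.5, -4.0]
gripper_width: 0.754
gripper_force: 30.0
```

Run:
```python
from h import *
go(489.7,-172.7,29,94)
```

```text
az -0.1 dx -0.6 dy -0.8 dz 49.2 | t 33.9 tcp [ 489.1 -172.    78.2] w 65.6 F [ 0.  -0.5 -4. ] g 30.0 phi 93.9 j6 -85
```

>>> {"method": "play_rows", "body": {"steps": [{"ax": 0, "ay": 0, "az": 0, "dx": -0.6, "dy": -0.8, "dz": 10, "claw": 56}, {"ax": 0, "ay": 0, "az": 0, "dx": 0, "dy": 0, "dz": 18, "claw": 56}, {"ax": 0, "ay": 0, "az": 0, "dx": 0, "dy": 0, "dz": 12, "claw": 56}, {"ax": 0, "ay": 0, "az": 0, "dx": 0, "dy": 0, "dz": 5, "claw": 56}, {"ax": 0, "ay": 0, "az": 0, "dx": 0, "dy": 0, "dz": 2, "claw": 56}, {"ax": 0, "ay": 0, "az": 0, "dx": 0, "dy": 0, "dz": 1, "claw": 56}, {"ax": 0, "ay": 0, "az": 0, "dx": 0, "dy": 0, "dz": 1, "claw": 56}, {"ax": 0, "ay": 0, "az": 0, "dx": 0, "dy": 0, "dz": 0.5, "claw": 56}, {"ax": 0, "ay": 0, "az": 0, "dx": 0, "dy": 0, "dz": 0, "claw": 56}]}}

```text
time_s: 34.8
tcp_pos: [0.4903, -0.173, 0.0298]
ee_rot: [[-0.998, -0.069, 0.001], [-0.069, 0.998, -0.0], [-0.001, -0.0, -1.0]]
wrist_force: [0.3, -0.8, -2.8]
gripper_width: 0.762
gripper_force: 30.0
```

>>> {"method": "play_rows", "body": {"steps": [{"ax": 0, "ay": 0, "az": 0, "dx": 0, "dy": 0, "dz": 1, "claw": 56}, {"ax": 0, "ay": 0, "az": 0, "dx": 0, "dy": 0, "dz": 0.6, "claw": 56}, {"ax": 0, "ay": 0, "az": 0, "dx": 0, "dy": 0, "dz": 0.6, "claw": 56}, {"ax": 0, "ay": 0, "az": 0, "dx": 0, "dy": 0, "dz": 0, "claw": 56}]}}

```text
time_s: 35.2
tcp_pos: [0.4902, -0.173, 0.0278]
ee_rot: [[-0.998, -0.07, 0.0], [-0.07, 0.998, -0.0], [-0.0, -0.0, -1.0]]
wrist_force: [-2.4, 0.2, 2.2]
gripper_width: 0.755
gripper_force: 30.0
```

>>> {"method": "play_rows", "body": {"steps": [{"ax": 0, "ay": 0, "az": 0, "dx": 0, "dy": 0, "dz": 0, "claw": 68}, {"ax": 0, "ay": 0, "az": 0, "dx": 0, "dy": 0, "dz": 0, "claw": 74}, {"ax": 0, "ay": 0, "az": 0, "dx": 0, "dy": 0, "dz": 0, "claw": 80}, {"ax": 0, "ay": 0, "az": 0, "dx": 0, "dy": 0, "dz": 0, "claw": 80}, {"ax": 0, "ay": 0, "az": 0, "dx": 0, "dy": 0, "dz": -5, "claw": 80}, {"ax": 0, "ay": 0, "az": 0, "dx": 0, "dy": 0, "dz": -25, "claw": 80}, {"ax": 0, "ay": 0, "az": 0, "dx": 0, "dy": 0, "dz": -40, "claw": 80}, {"ax": 0, "ay": 0, "az": 0, "dx": 0, "dy": 0, "dz": -40, "claw": 80}, {"ax": 0, "ay": 0, "az": 0, "dx": 0, "dy": 0, "dz": -40, "claw": 80}, {"ax": 0, "ay": 0, "az": 0, "dx": 5, "dy": 0, "dz": -40, "claw": 80}, {"ax": 0, "ay": 0, "az": 0, "dx": 15, "dy": 0, "dz": -40, "claw": 80}, {"ax": 0, "ay": 0, "az": 0, "dx": 20, "dy": 20, "dz": -40, "claw": 80}, {"ax": 0, "ay": 0, "az": 0, "dx": 20, "dy": 30, "dz": -20, "claw": 80}, {"ax": 0, "ay": 0, "az": 0, "dx": 20, "dy": 30, "dz": 0, "claw": 80}, {"ax": 0, "ay": 0, "az": 0, "dx": 10, "dy": 30, "dz": 0, "claw": 80}, {"ax": 0, "ay": 0, "az": 0, "dx": 0, "dy": 20, "dz": 0, "claw": 80}, {"ax": 0, "ay": 0, "az": 0, "dx": 0, "dy": 0, "dz": 0, "claw": 80}, {"ax": 0, "ay": 0, "az": 0, "dx": 0, "dy": 0, "dz": 0, "claw": 80}]}}

```text
time_s: 37.0
tcp_pos: [0.3912, -0.0495, 0.3176]
ee_rot: [[-0.997, -0.071, 0.001], [-0.071, 0.997, -0.0], [-0.001, -0.0, -1.0]]
wrist_force: [0.5, -1.4, 0.4]
gripper_width: 0.914
gripper_force: 0.0
```

Run:
```python
from h import *
from station import capture
go(400,-60,300,94)
im=[]
for n,F in [('wrist',wcloud),('side',cloud)]:
    k=capture(n);P=F(k);Z=P[...,2];im.append(k['frame'])
    for nm,cx,cy,lo,hi in [('pad',.49,-.173,.027,.042),('spacer',.519,.176,.027,.04),('foot',.5155,.3415,.027,.04),('brk top',.55,-.34,.043,.058)]:
        roi=(abs(P[...,0]-cx)<.09)&(abs(P[...,1]-cy)<.06);p=P[roi&(Z>lo)&(Z<hi)]
        print(n,nm,len(p),len(p)>5 and (box(p),np.median(p[:,2]).round(4)))
cv2.imwrite('pics/end.png',np.vstack([im[0][:250],im[1][100:]]))
```

```text
az 0.1 dx -8.0 dy -11.1 dz 17.6 | t 37.0 tcp [391.2 -49.5 317.6] w 79.5 F [ 0.5 -1.4  0.4] g 0.0 phi 94.1 j6 -103
wrist pad 2464 (array([ 489.1, -171.2,  139.8,   66.6,    4.2]), np.float64(0.0353))
wrist spacer 561 (array([516.4, 175.2,  58. ,  57.3,  80.5]), np.float64(0.0334))
wrist foot 0 False
wrist brk top 39 (array([ 521.9, -340.6,    4.3,   27.7,    0.8]), np.float64(0.049))
side pad 890 (array([ 490.5, -172.5,  141.5,   70.5,    2.6]), np.float64(0.0354))
side spacer 526 (array([519.3, 176.5,  60.5,  62.9,  79.9]), np.float64(0.0333))
side foot 302 (array([515.4, 341.1,  44.4,  44.7,  47.9]), np.float64(0.0332))
side brk top 0 False
```

View pics/end.png

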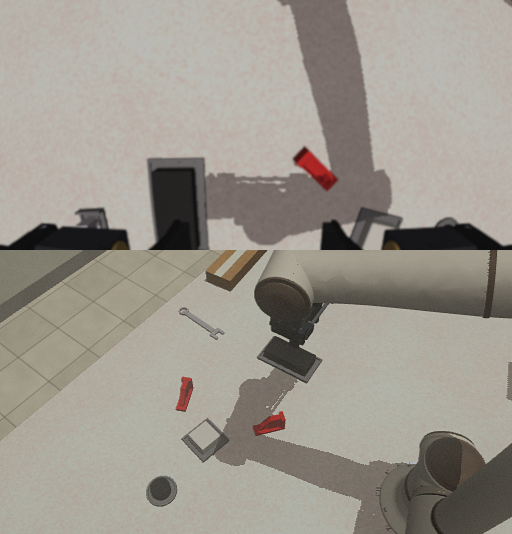

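The pad, spacer and foot are each centred in their trays at the right heights (35, 33 and 33 mm). The bracket still stands by the tall stop (wrist pixel (92,217)), and the spanner is where it was. I'll hand it in.

```bash
python3 -c "
from station import *
print(finish_job())"
```

```text
the job is handed in; nothing more can be done
None
```

I took the pile apart from the top and laid all four parts in their own trays, pressed the bracket down at about 10 N for over half a second without it moving, and handed the job in at about 37 s. No verdict came back.

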